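# Sort the morning's blood tubes into the colour-coded racks

### The job

The blood tubes have arrived mixed in the two blue racks. File the five of them into the white racks, each in a free well whose collar has the colour of the tube's cap and standing on the well's floor; the green one that is already filed stays in its well. Keep the tubes upright, lower them in rather than dropping them, and do not bump the incubator.

Things in the scene. Friction and masses are not known exactly. Their poses are not given: they have to be found in the camera images.
- tube_purple_a: blood tube, purple cap, upright, 76 mm tall: 13 mm wide, round bottom, cap 16 mm wide from 60 to 76 mm up. Origin: centre of the underside, z up. Starts loose (may lean a few degrees) in one of two fixed blue racks (34x142x64 mm), foot 5 mm, cap underside 65 mm and top 81 mm above the bench; no part of a blue rack rises above 64 mm, tubes there are 40 mm or more apart.
- tube_purple_b: blood tube, purple cap, upright, 76 mm tall: 13 mm wide, round bottom, cap 16 mm wide from 60 to 76 mm up. Origin: centre of the underside, z up. Starts loose (may lean a few degrees) in one of two fixed blue racks (34x142x64 mm), foot 5 mm, cap underside 65 mm and top 81 mm above the bench; no part of a blue rack rises above 64 mm, tubes there are 40 mm or more apart.
- tube_red: blood tube, red cap, upright, 76 mm tall: 13 mm wide, round bottom, cap 16 mm wide from 60 to 76 mm up. Origin: centre of the underside, z up. Starts loose (may lean a few degrees) in one of two fixed blue racks (34x142x64 mm), foot 5 mm, cap underside 65 mm and top 81 mm above the bench; no part of a blue rack rises above 64 mm, tubes there are 40 mm or more apart.
- tube_yellow: blood tube, yellow cap, upright, 76 mm tall: 13 mm wide, round bottom, cap 16 mm wide from 60 to 76 mm up. Origin: centre of the underside, z up. Starts loose (may lean a few degrees) in one of two fixed blue racks (34x142x64 mm), foot 5 mm, cap underside 65 mm and top 81 mm above the bench; no part of a blue rack rises above 64 mm, tubes there are 40 mm or more apart.
- tube_green: blood tube, green cap, upright, 76 mm tall: 13 mm wide, round bottom, cap 16 mm wide from 60 to 76 mm up. Origin: centre of the underside, z up. Starts loose (may lean a few degrees) in one of two fixed blue racks (34x142x64 mm), foot 5 mm, cap underside 65 mm and top 81 mm above the bench; no part of a blue rack rises above 64 mm, tubes there are 40 mm or more apart.
- tube_green_filed: blood tube, green cap, upright, 76 mm tall: 13 mm wide, round bottom, cap 16 mm wide from 60 to 76 mm up. Origin: centre of the underside, z up. It already stands in the +y well of the rack with the two green wells and stays there.
- rack_purple: white rack, fixed, 54 (x) x 100 (y) x 50 mm, purple collars at both wells. Origin: centre of the underside. Two wells at x=0, y=+21 and -21 mm, 17 mm wide, floor 5 mm above the underside, mouth flared to 29 mm at the top, narrowing over 6 mm. A tube in a well has its cap underside 15 mm above the rack.
- rack_serum: white rack, fixed, 54 (x) x 100 (y) x 50 mm, red collar at the +y well (left, seen from the robot), yellow collar at the -y well. Origin: centre of the underside. Two wells at x=0, y=+21 and -21 mm, 17 mm wide, floor 5 mm above the underside, mouth flared to 29 mm at the top, narrowing over 6 mm. A tube in a well has its cap underside 15 mm above the rack.
- rack_green: white rack, fixed, 54 (x) x 100 (y) x 50 mm, green collars; the +y well (left, seen from the robot) already holds a green tube. Origin: centre of the underside. Two wells at x=0, y=+21 and -21 mm, 17 mm wide, floor 5 mm above the underside, mouth flared to 29 mm at the top, narrowing over 6 mm. A tube in a well has its cap underside 15 mm above the rack.
- incubator_box: black incubator at the back of the bench, fixed, an obstacle: 280 mm wide (y), 300 mm tall. Origin: centre of the underside. Its front is 150 mm before the origin (towards the robot), its door handle, on the right, stands out to 182 mm before it. Between its left and right side, pass in front of it with the gripper, not over or through it.
There are look-alikes about, which are no part of the job. Leave any pink look-alike of the rack_green alone. Leave any pink look-alike of the rack_purple alone.

How it is judged:
At the end, for the whole second after the job is handed in: Every tube, the filed green one too, stands in a well of its cap's colour: foot within 8 mm of the well's centre along the rack's x and y and under 10 mm above the rack's underside (on the well's floor), within 0.2 rad of upright, released and at rest (x of tube_purple_a in the frame of rack_purple between -0.008 and 0.008 m and (y of tube_purple_a in the frame of rack_purple between 0.013 and 0.029 m or y of tube_purple_a in the frame of rack_purple between -0.029 and -0.013 m) and z of each of tube_purple_a, tube_purple_b in the frame of rack_purple below 0.01 m and angle between each of tube_purple_a, tube_purple_b, tube_red, tube_yellow, tube_green, tube_green_filed's own z axis and vertical below 0.2 rad and linear speed of each of tube_purple_a, tube_purple_b, tube_red, tube_yellow, tube_green, tube_green_filed below 0.02 m/s and contact force between each of tube_purple_a, tube_purple_b, tube_red, tube_yellow, tube_green, tube_green_filed and the fingers below 0.05 N and x of tube_purple_b in the frame of rack_purple between -0.008 and 0.008 m and (y of tube_purple_b in the frame of rack_purple between 0.013 and 0.029 m or y of tube_purple_b in the frame of rack_purple between -0.029 and -0.013 m) and x of tube_red in the frame of rack_serum between -0.008 and 0.008 m and y of tube_red in the frame of rack_serum between 0.013 and 0.029 m and z of each of tube_red, tube_yellow in the frame of rack_serum below 0.01 m and x of tube_yellow in the frame of rack_serum between -0.008 and 0.008 m and y of tube_yellow in the frame of rack_serum between -0.029 and -0.013 m and x of tube_green in the frame of rack_green between -0.008 and 0.008 m and y of tube_green in the frame of rack_green between -0.029 and -0.013 m and z of each of tube_green, tube_green_filed in the frame of rack_green below 0.01 m and x of tube_green_filed in the frame of rack_green between -0.008 and 0.008 m and y of tube_green_filed in the frame of rack_green between 0.013 and 0.029 m); the robot touches nothing.
It fails at once if a tube is tipped by more than 40 degrees (angle between any of tube_purple_a, tube_purple_b, tube_red, tube_yellow, tube_green, tube_green_filed's own z axis and vertical above 0.7 rad).
It fails at once if a tube is dropped or thrown (over 0.8 m/s out of the fingers, a fall of more than 30 mm) ((linear speed of tube_purple_a above 0.8 m/s and contact force between tube_purple_a and the fingers below 0.05 N) or (linear speed of tube_purple_b above 0.8 m/s and contact force between tube_purple_b and the fingers below 0.05 N) or (linear speed of tube_red above 0.8 m/s and contact force between tube_red and the fingers below 0.05 N) or (linear speed of tube_yellow above 0.8 m/s and contact force between tube_yellow and the fingers below 0.05 N) or (linear speed of tube_green above 0.8 m/s and contact force between tube_green and the fingers below 0.05 N)).
It fails at once if the green tube already in its rack is pulled out of its well (distance of tube_green_filed from where it was at the start of the episode above 0.02 m).
It fails at once if the robot bumps the incubator (over 5 N) (contact force between any of the arm, the fingers and incubator_box above 5 N).
It also fails if it takes over 109 s, if anything falls off the work surface, if the arm or the gripper's body presses on something with over 40 N, if the wrist force passes 120 N, or if a joint passes its speed limit or range.

### The arm

A 6-joint arm with a two-finger parallel gripper is mounted at the origin on a cart in front of the work surface, level with it; the furniture and walls round the work are solid. World frame = base frame: x ahead of the robot, y to its left, z up, the work surface at z = 0. Lengths are in m, angles in rad, forces in N, time in s.
With the tool pointing down it reaches from about 0.375 to 0.9 m from the base axis. Payload 3.1 kg.
Tool frame: the origin (TCP) lies at the very end of the fingers, on their centre line; the grasp point (between the pads) lies arm.tcp_to_grasp behind it (arm.tcp_to_grasp is the distance from the TCP to the grasp point, in m); x points along the fingers, y is the direction in which the jaws open and shut, and the axes are right-handed (so a half turn about x gives the same grasp; the last joint's range is limited). The gripper opens to 85 mm and grips with 20 to 120 N. Pads are 22 mm wide; open, the fingers measure 114 mm over their backs; the gripper's body (76 mm by 85 mm) begins 54 mm behind the grasp point. The pads swing forward as they close: fully open they stand 13 mm farther back than shut.
Start: joints at [1.026, 0.527, 1.433, -0, 1.181, -0.178], TCP at [0.224, 0.584, 0.231] pointing down, gripper open.
Joint ranges: [-3.08, 3.08], [-0.75, 2.2], [0.22, 2.44], [-1.43, 4.57], [0, 2.65], [-2.85, 2.85]. Speed limits (rad/s): [2.79, 2.79, 3.14, 3.14, 3.14, 3.14].

### API

Orientations are given as a rotation vector (axis times angle).
In Python, from plant import arm gives the robot as it stands.
- The arm moves only by the tool drive_tool, never from a script. Its argument "motion" is a list of rows, each a list of 3 entries, a list of its own where there are three numbers: the shift along the tool's x, y, z in mm, then the turn, a rotation vector about the tool's x, y, z in rad, then the finger opening in mm, from 0 to 85.4. A call has 1 to 10 rows; each row is the pose to reach, as a shift and turn from the pose measured when the call began, along the tool's axes at that moment; what a row does not reach only later rows make up. A row lasts 1/10 s, in which the tool goes at most 50 mm and 8.59 degrees, less where a joint would pass 70% of its speed; a pose out of reach is approached as far as the arm can. A call with a gripper value outside its range is refused whole. The fingers move at their own pace and stop on an object; "force" is the grip in N (left out, the last holds). Time passes only in rows, so rows that repeat a pose let the fingers close. It gives the time, the measured TCP pose, the force and the opening at its end, in the units of the state.
- arm.get_obs(): the state, without advancing time (a new reading comes with each control period).
- arm.grab_frame(name): name is "scene" or "top"; returns a dict with "image" (420x560x3 uint8, blue, green, red), "fx", "fy", "cx", "cy" (pixels), "rvec" (rotation vector, rad) and "tvec" (3), from world to camera coordinates, as OpenCV has them. Camera axes: x right, y down, z forward; pixel columns grow to the right and rows downward; lengths in m; the calibration is good to about 2 mm. A picture is of the moment at which its call begins. There is no depth.
- arm.close_job(): hands the job in, once; it reports no verdict.
The state is a dict: "t": time; "q": joint angles; "dq": joint speeds; "effort": joint torques, N m; "eef_pos": TCP position; "eef_rot": TCP orientation; "ft_force": force on the tool from outside, world axes, zero at the start; "ft_torque": the same for the moment, N m; "width": finger opening in m.
Only numpy, scipy, OpenCV 4.12 (cv2) and the standard library are available. Lean on these libraries where they do the work, as an engineer would, in place of code of your own. Each camera call takes 0.05 s, during which the arm holds its last target.

## Working session

There is one attempt and no reset: what is moved stays moved. The work goes in short steps, Python scripts to look and compute and a tool call to move; the robot and the scene stay as the last step left them, time stands still between calls to the robot, and variables do not carry over. Pictures are saved under pics/ and viewed, and the job is handed in when it is done.

Besides the shell and the picture viewer there is one more tool, called after "Call:" in YAML: its name, and indented under it one key for each argument. drive_tool: Moves the arm, as the interface text tells. Its arguments: {"type":"object","properties":{"motion":{"type":"array","items":{"type":"array"}},"force":{"type":"number"}},"required":["motion"]}

```bash
mkdir -p pics; ls; python3 - <<'E'
from plant import arm
import cv2
print(arm.get_obs(), arm.tcp_to_grasp)
for n in("scene","top"):
    f=arm.grab_frame(n); cv2.imwrite(f"pics/{n}0.png",f["image"]); print({k:v for k,v in f.items() if k!="image"})
E
```

```text
pics
{'t': 0.0, 'q': array([ 1.02651220e+00,  5.28445396e-01,  1.43391583e+00,  1.53853802e-05,
        1.18140197e+00, -1.78523429e-01]), 'dq': array([-0.00015324, -0.00079922, -0.00031391,  0.0003745 ,  0.00085798,
        0.00067463]), 'effort': array([ 2.69948550e-04, -4.42362750e+01, -1.78022057e+01, -2.31788899e-04,
        8.65626993e-03,  1.08511497e-05]), 'eef_pos': array([0.22313938, 0.58303628, 0.23034208]), 'eef_rot': array([ 0.28541519,  1.55246009, -0.28861144]), 'ft_force': array([-0.14900374, -0.77456051, -0.10631379]), 'ft_torque': array([ 0.03283256,  0.0297447 , -0.04877792]), 'width': 0.08535904800103544} 0.0187
{'fx': 456.7843801891388, 'fy': 456.7843801891388, 'cx': 273.72540995975305, 'cy': 209.5562054051787, 'rvec': array([ 2.14579861, -0.97395658,  0.42302479]), 'tvec': array([-0.43116108,  0.2991829 ,  1.24771318])}
{'fx': 546.1348858982122, 'fy': 546.1348858982122, 'cx': 283.16338448178027, 'cy': 220.51133041967807, 'rvec': array([ 1.94427247, -2.01984899,  0.4660043 ]), 'tvec': array([-0.06296913,  0.55541997,  1.69872524])}
```

View pics/scene0.png

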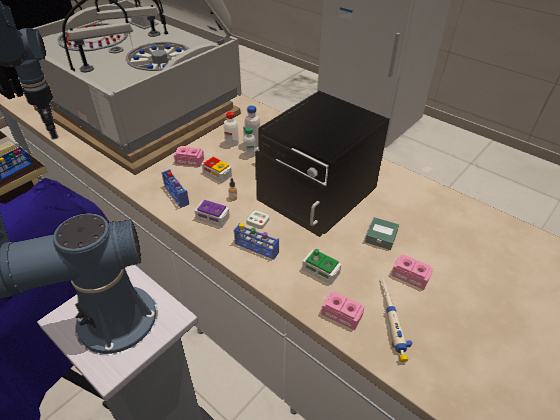

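View pics/top0.png

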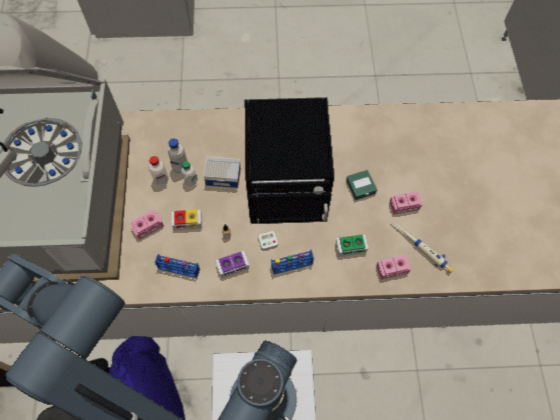

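The top view shows the left blue rack near (178,266), the purple rack (232,263), the right blue rack (292,262), the serum rack (187,219) and the green rack (352,244). The pink look-alikes and the incubator (288,160) are also in view. I'll zoom in next.

```bash
python3 - <<'E'
import cv2,numpy as np
t=cv2.imread('pics/top0.png'); s=cv2.imread('pics/scene0.png')
cv2.imwrite('pics/tz.png',cv2.resize(t[195:285,130:380],(800,288),interpolation=cv2.INTER_CUBIC))
cv2.imwrite('pics/sz.png',cv2.resize(s[140:290,150:350],(800,600),interpolation=cv2.INTER_CUBIC))
E
```

```text
(no output)
```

View pics/tz.png

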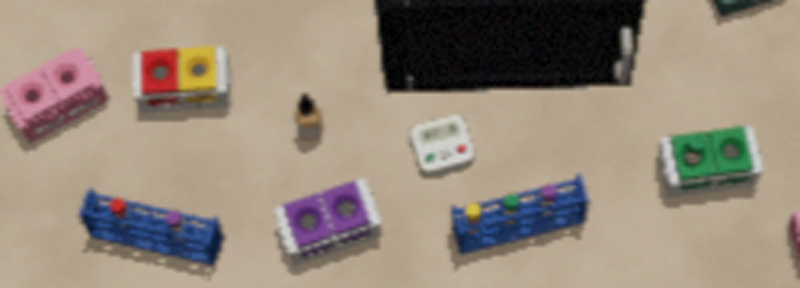

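View pics/sz.png

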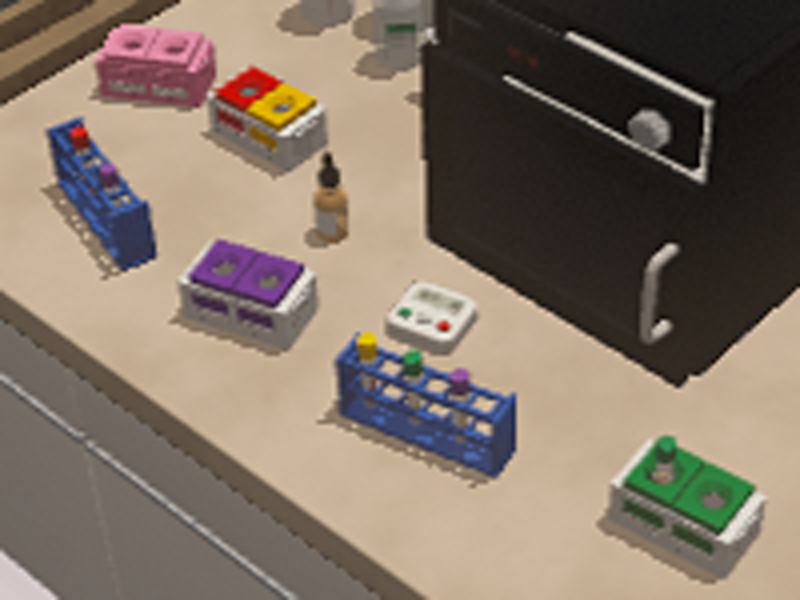

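```bash
cat > h.py <<'E'
import cv2,numpy as np
def cam(f):
    R=cv2.Rodrigues(np.array(f['rvec']))[0]; t=np.array(f['tvec']); K=np.array([[f['fx'],0,f['cx']],[0,f['fy'],f['cy']],[0,0,1.]])
    return K,R,t
def plane(f,uv,z):
    K,R,t=cam(f); d=R.T@np.linalg.inv(K)@np.array([uv[0],uv[1],1.]); c=-R.T@t
    return c+d*(z-c[2])/d[2]
def proj(f,p):
    K,R,t=cam(f); q=K@(R@np.array(p)+t); return q[:2]/q[2]
def tri(f,g,a,b):
    P=[cam(x)[0]@np.c_[cam(x)[1],cam(x)[2]] for x in(f,g)]
    X=cv2.triangulatePoints(P[0],P[1],np.array(a,float).reshape(2,1),np.array(b,float).reshape(2,1)); return (X[:3]/X[3]).ravel()
HUE={'red':[(0,7),(174,180)],'yellow':[(20,32)],'green':[(50,80)],'purple':[(130,160)]}
def blobs(img,c,mn=6):
    h=cv2.cvtColor(img,cv2.COLOR_BGR2HSV); m=np.zeros(h.shape[:2],np.uint8)
    for a,b in HUE[c]: m|=cv2.inRange(h,(a,110,50),(b,255,255))
    n,l,s,ce=cv2.connectedComponentsWithStats(m)
    return m,[(s[i,4],ce[i].round(1),s[i,:4]) for i in range(1,n) if s[i,4]>=mn]
E
python3 - <<'E'
from h import *
from plant import arm
F={n:arm.grab_frame(n) for n in('scene','top')}
import pickle; pickle.dump(F,open('F0.pkl','wb'))
for n,f in F.items():
    for c in HUE:
        m,b=blobs(f['image'],c)
        for x in b: 
            p=plane(f,x[1],.073)
            if .2<p[0]<.8 and abs(p[1])<.7: print(n,c,x[0],x[1],x[2],p[:2].round(3), plane(f,x[1],.05)[:2].round(3))
E
```

```text
scene red 14 [228.  133.1] [225 132   7   3] [0.769 0.338] [0.792 0.364]
scene red 169 [189.3 159. ] [175 154  28  13] [0.557 0.323] [0.576 0.349]
scene red 90 [211.2 161.5] [204 157  17  11] [0.599 0.252] [0.619 0.276]
scene red 7 [180.7 163.1] [178 163   6   2] [0.521 0.328] [0.538 0.354]
scene red 20 [207.2 169.6] [204 167   7   6] [0.557 0.228] [0.576 0.251]
scene red 20 [169.4 173.8] [167 172   5   5] [0.454 0.31 ] [0.47  0.335]
scene red 7 [260.3 221. ] [259 220   3   3] [ 0.488 -0.09 ] [ 0.506 -0.073]
scene red 17 [423.9 285. ] [420 281   8   9] [ 0.597 -0.593] [ 0.616 -0.588]
scene red 8 [335.8 303.2] [333 302   7   3] [ 0.391 -0.447] [ 0.406 -0.439]
scene red 198 [339.8 316.6] [322 305  37  25] [ 0.364 -0.479] [ 0.378 -0.472]
scene red 17 [349.9 308.4] [347 306   7   6] [ 0.402 -0.484] [ 0.417 -0.477]
scene yellow 104 [220.2 166. ] [212 161  17  11] [0.602 0.208] [0.622 0.231]
scene yellow 19 [215.3 174. ] [212 171   7   7] [0.559 0.188] [0.578 0.211]
scene yellow 28 [241.3 226.1] [239 223   5   7] [ 0.433 -0.061] [ 0.449 -0.044]
scene yellow 58 [403.3 358.1] [399 354   9   
[... 691 characters left out ...]
08] [0.459 0.313]
top yellow 141 [191. 216.] [186 209  11  15] [0.606 0.232] [0.618 0.236]
top yellow 18 [277.5 260.8] [276 259   4   5] [ 0.43  -0.061] [ 0.439 -0.061]
top yellow 20 [450.  269.3] [448 267   5   6] [ 0.379 -0.632] [ 0.387 -0.64 ]
top green 258 [352.1 242.5] [340 235  25  16] [ 0.487 -0.316] [ 0.497 -0.319]
top green 15 [289.2 257.7] [287 256   5   5] [ 0.44 -0.1 ] [ 0.449 -0.101]
top purple 106 [237.3 259.5] [231 253  13  15] [0.439 0.073] [0.448 0.074]
top purple 8 [300.9 255.1] [300 254   3   3] [ 0.447 -0.14 ] [ 0.457 -0.141]
top purple 111 [225.7 263.6] [220 257  13  15] [0.426 0.111] [0.435 0.113]
top purple 12 [183.6 263.2] [182 262   4   4] [0.433 0.251] [0.442 0.255]
```

```bash
python3 - <<'E'
from h import *
import pickle
F=pickle.load(open('F0.pkl','rb'))
def z(n,r,w,h): 
    x,y=r; im=F[n]['image'][y:y+h,x:x+w]; return cv2.resize(im,(400,300),interpolation=cv2.INTER_NEAREST)
w,h=40,30
top=[z('top',(168,205),w,h),z('top',(213,248),w,h),z('top',(333,228),w,h)]
sc=[z('scene',(197,153),w,h),z('scene',(192,197),w,h),z('scene',(302,246),w,h)]
cv2.imwrite('pics/racks.png',cv2.resize(np.vstack([np.hstack(top),np.hstack(sc)]),(800,400),interpolation=cv2.INTER_NEAREST))
E
```

```text
(no output)
```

View pics/racks.png

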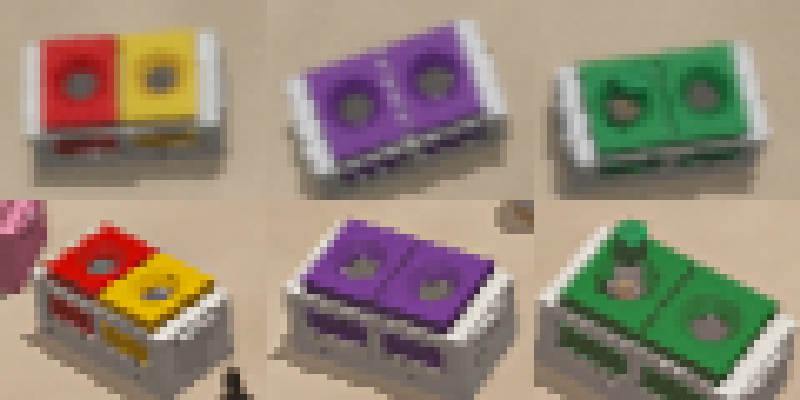

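```bash
python3 - <<'E'
from h import *
import pickle
F=pickle.load(open('F0.pkl','rb'))
def hull(n,cols,box):
    x0,y0,x1,y1=box; M=np.zeros((420,560),np.uint8)
    for c in cols:
        m,b=blobs(F[n]['image'],c); M|=m
    M2=np.zeros_like(M); M2[y0:y1,x0:x1]=M[y0:y1,x0:x1]
    k,l,s,ce=cv2.connectedComponentsWithStats(M2)
    pts=[]
    for i in range(1,k):
        if s[i,4]>60: pts.append(np.argwhere(l==i)[:,::-1])
    p=np.vstack(pts).astype(np.float32)
    # project to plane, min area rect
    w=np.array([plane(F[n],q,.05)[:2] for q in p],np.float32)
    h=cv2.convexHull(w); r=cv2.minAreaRect(w); mo=cv2.moments(h); 
    (cx,cy),(a,b),th=r
    print(n,cols,'hull',(mo['m10']/mo['m00']).__round__(4),(mo['m01']/mo['m00']).__round__(4),'rect',np.round(r[0],4),np.round(r[1],4),round(th,1), 'pix',cv2.boxPoints(r).round(3).tolist())
hull('top',['red','yellow'],(170,205,206,225))
hull('scene',['red','yellow'],(203,155,232,172))
hull('top',['purple'],(215,250,252,275)); hull('scene',['purple'],(195,198,230,216))
hull('top',['green'],(338,233,370,253)); hull('scene',['green'],(305,253,342,276))
for n in F:
  f=F[n]
  for c,zc in (('red',(165,255)),):pass
T={'red':((169.4,173.8),(166.5,259.0)),'yellow':((241.3,226.1),(277.5,260.8)),'green':((252.6,229.1),(289.2,257.7)),'purL':((176.7,182.1),(183.6,263.2)),'purR':((264.4,233.4),(300.9,255.1))}
for k,(a,b) in T.items(): print(k,tri(F['scene'],F['top'],a,b).round(4), plane(F['scene'],a,.073)[:2].round(4),plane(F['top'],b,.073)[:2].round(4))
for b in ((175,265),(225,262)): pass
# holes
G=F['top']['image'].astype(int)
E
```

```text
top ['red', 'yellow'] hull 0.6175 0.2558 rect [0.6166 0.2562] [0.0541 0.0771] 2.6 pix [[0.5879999995231628, 0.2939999997615814], [0.5910000205039978, 0.2160000056028366], [0.6449999809265137, 0.21899999678134918], [0.6420000195503235, 0.29600000381469727]]
scene ['red', 'yellow'] hull 0.6198 0.2522 rect [0.6194 0.2519] [0.0558 0.086 ] 2.8 pix [[0.5899999737739563, 0.2939999997615814], [0.593999981880188, 0.20800000429153442], [0.6489999890327454, 0.20999999344348907], [0.6449999809265137, 0.29600000381469727]]
top ['purple'] hull 0.4416 0.0939 rect [0.4416 0.0936] [0.047  0.0744] 17.7 pix [[0.40799999237060547, 0.12200000137090683], [0.4309999942779541, 0.050999999046325684], [0.4749999940395355, 0.06499999761581421], [0.453000009059906, 0.13600000739097595]]
scene ['purple'] hull 0.447 0.0904 rect [0.4466 0.0905] [0.0496 0.081 ] 17.8 pix [[0.41100001335144043, 0.12099999934434891], [0.4350000023841858, 0.04399999976158142], [0.4830000102519989, 0.05900000035762787], [0.4580000042915344, 0.13699999451637268]]
top ['green'] hull 0.4965 -0.3192 rect [ 0.4965 -0.319 ] [0.0486 0.0768] 6.0 pix [[0.46799999475479126, -0.28299999237060547], [0.47600001096725464, -0.36000001430511475], [0.5249999761581421, -0.35499998927116394], [0.5170000195503235, -0.27799999713897705]]
scene ['green'] hull 0.5005 -0.3232 rect [ 0.5012 -0.3215] [0.0492 0.0801] 5.7 pix [[0.4729999899864197, -0.2840000092983246], [0.48100000619888306, -0.36399999260902405], [0.5299999713897705, -0.35899999737739563], [0.5220000147819519, -0.27900001406669617]]
red [0.4505 0.3075 0.0749] [0.454  0.3097] [0.4498 0.3082]
yellow [ 0.4309 -0.0612  0.0736] [ 0.4334 -0.0609] [ 0.4299 -0.0608]
green [ 0.4387 -0.1007  0.08  ] [ 0.4468 -0.0961] [ 0.4395 -0.1002]
purL [0.4334 0.2494 0.0782] [0.4411 0.255 ] [0.4328 0.2508]
purR [ 0.4469 -0.1404  0.081 ] [ 0.4569 -0.1355] [ 0.4474 -0.1398]
```

```bash
cat >> h.py <<'E'
from scipy.spatial.transform import Rotation as Ro
def go(arm,target,yaw=None):
    """target TCP world; yaw: tool y angle in world (rad). prints shift (mm) and turn in tool axes"""
    o=arm.get_obs(); R=Ro.from_rotvec(o['eef_rot']).as_matrix()
    s=R.T@(np.array(target)-o['eef_pos'])*1000
    x=np.array([0,0,-1.]); out=''
    y=R[:,1]-R[2,1]*np.array([0,0,1]) if yaw is None else np.array([np.cos(yaw),np.sin(yaw),0.]); y=y/np.linalg.norm(y)
    Rt=np.c_[x,y,np.cross(x,y)]; tv=Ro.from_matrix(R.T@Rt).as_rotvec()
    print('t',round(o['t'],2),'tcp',o['eef_pos'].round(4),'w',round(o['width'],4),'F',o['ft_force'].round(1),'shift',s.round(1),'turn',tv.round(3),'yaw',round(np.arctan2(R[1,1],R[0,1]),3),'tilt',round(np.arccos(-R[2,0]),4))
E
python3 - <<'E'
from h import *
from plant import arm
R=Ro.from_rotvec(arm.get_obs()['eef_rot']).as_matrix(); print(R.round(3))
for y in (0,np.pi): go(arm,(.4505,.3075,.20),y)
import pickle
F=pickle.load(open('F0.pkl','rb'))
for p in ((250,219),(326,221)): print(plane(F['top'],p,0).round(3))
print(plane(F['top'],(324,211),.15).round(3))
E
```

```text
[[-0.001  0.358  0.934]
 [-0.001  0.934 -0.358]
 [-1.    -0.001 -0.   ]]
t 0.2 tcp [0.2233 0.5833 0.2307] w 0.0857 F [-0.9  0.5 -0.3] shift [  30.9 -176.2  310.8] turn [1.205e+00 1.000e-03 1.000e-03] yaw 1.205 tilt 0.0013
t 0.2 tcp [0.2233 0.5833 0.2307] w 0.0857 F [-0.9  0.5 -0.3] shift [  30.9 -176.2  310.8] turn [-1.937e+00 -1.000e-03  1.000e-03] yaw 1.205 tilt 0.0013
[0.623 0.031 0.   ]
[ 0.605 -0.242  0.   ]
[ 0.571 -0.22   0.15 ]
```

Call:
drive_tool:
  motion:
    - [[5,-30,50],[0.14,0,0],40]
    - [[10,-50,90],[0.28,0,0],40]
    - [[20,-75,130],[0.42,0,0],40]
    - [[30,-95,170],[0.56,0,0],40]
    - [[30,-120,210],[0.7,0,0],40]
    - [[30,-140,250],[0.84,0,0],40]
    - [[30,-160,285],[0.98,0,0],40]
    - [[30,-176,311],[1.1,0,0],40]
    - [[30,-176,311],[1.205,0,0],40]
    - [[30,-176,311],[1.205,0,0],40]
  force: 30

```text
t: 1.2
eef_pos: [0.4514, 0.3067, 0.2007]
eef_rot: [1.209, 1.208, -1.212]
ft_force: [-0.4, -0.4, 0.1]
width: 0.0399
```

```bash
python3 - <<'E'
from h import *
from plant import arm
go(arm,(.4505,.3075,.067),0)
f=arm.grab_frame('scene'); cv2.imwrite('pics/s1.png',cv2.resize(f['image'][100:240,110:290],(800,600)))
g=arm.grab_frame('top'); cv2.imwrite('pics/t1.png',cv2.resize(g['image'][180:330,80:280],(800,600)))
E
```

```text
t 1.2 tcp [0.4514 0.3067 0.2007] w 0.0399 F [-0.4 -0.4  0.1] shift [133.7  -0.7  -1. ] turn [-0.002  0.001  0.001] yaw -0.002 tilt 0.0016
```

View pics/s1.png

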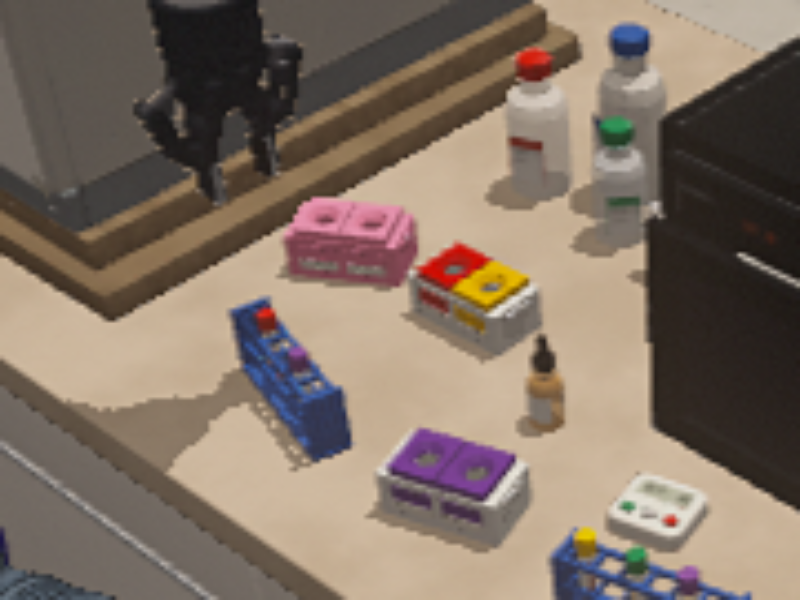

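View pics/t1.png

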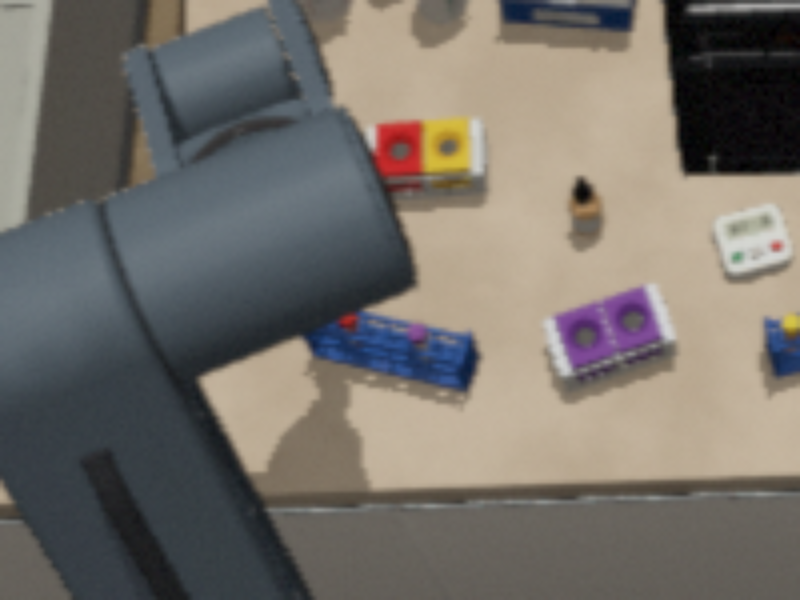

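The scene view shows the gripper above the left rack, with the red cap at (265,318) in the crop. I'll descend and grip the cap.

Call:
drive_tool:
  motion:
    - [[40,-1,-1],[0,0,0],40]
    - [[80,-1,-1],[0,0,0],40]
    - [[110,-1,-1],[0,0,0],40]
    - [[130,-1,-1],[0,0,0],40]
    - [[133,-1,-1],[0,0,0],40]
    - [[133,-1,-1],[0,0,0],10]
    - [[133,-1,-1],[0,0,0],10]
    - [[133,-1,-1],[0,0,0],10]
    - [[133,-1,-1],[0,0,0],10]
  force: 30

```text
t: 2.2
eef_pos: [0.4499, 0.3089, 0.0689]
eef_rot: [1.208, 1.21, -1.207]
ft_force: [-0.2, -0.9, -0.1]
width: 0.0138
```

```bash
python3 - <<'E'
from h import *
from plant import arm
go(arm,(.4505,.3075,.18),0)
f=arm.grab_frame('scene'); cv2.imwrite('pics/s2.png',cv2.resize(f['image'][130:220,130:250],(800,600),interpolation=cv2.INTER_CUBIC))
E
```

```text
t 2.2 tcp [0.4499 0.3089 0.0689] w 0.0138 F [-0.2 -0.9 -0.1] shift [-111.1    0.7    1.4] turn [ 0.003  0.    -0.001] yaw 0.003 tilt 0.001
```

View pics/s2.png

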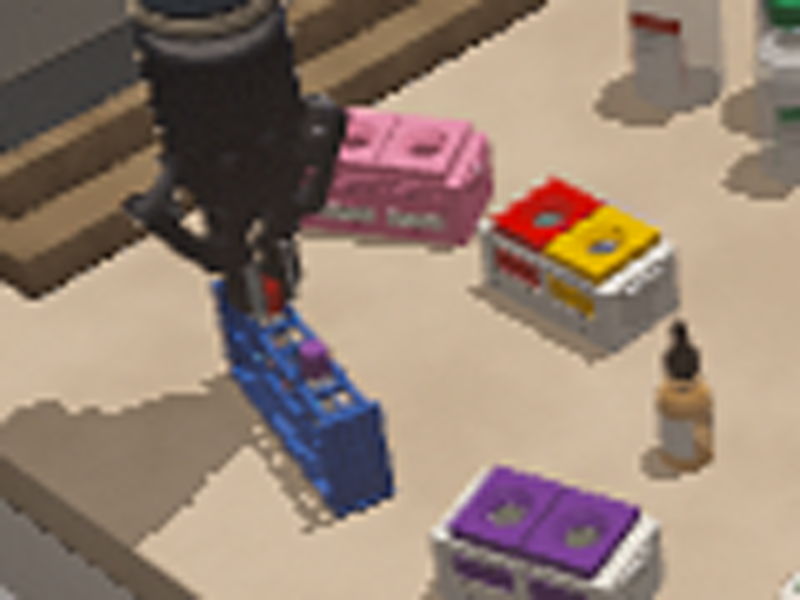

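The red cap sits between the fingers at about (270,293) in the crop. I'll lift slowly.

Call:
drive_tool:
  motion:
    - [[0,0,0],[0,0,0],10]
    - [[-15,0,0],[0,0,0],10]
    - [[-40,0,0],[0,0,0],10]
    - [[-75,0,0],[0,0,0],10]
    - [[-105,0,0],[0,0,0],10]
    - [[-111,0,0],[0,0,0],10]
    - [[-111,0,0],[0,0,0],10]
  force: 30

```text
t: 2.95
eef_pos: [0.4503, 0.3091, 0.1809]
eef_rot: [1.209, 1.208, -1.205]
ft_force: [0.1, 0.6, -0.6]
width: 0.0141
```

```bash
python3 - <<'E'
from h import *
from plant import arm
go(arm,(.6175,.275,.18),0)
f=arm.grab_frame('scene'); cv2.imwrite('pics/s3.png',cv2.resize(f['image'][110:200,130:250],(800,600),interpolation=cv2.INTER_CUBIC))
E
```

```text
t 2.95 tcp [0.4503 0.3091 0.1809] w 0.0141 F [ 0.1  0.6 -0.6] shift [  1.4 167.1  34.5] turn [ 0.002 -0.001 -0.003] yaw 0.002 tilt 0.0034
```

View pics/s3.png

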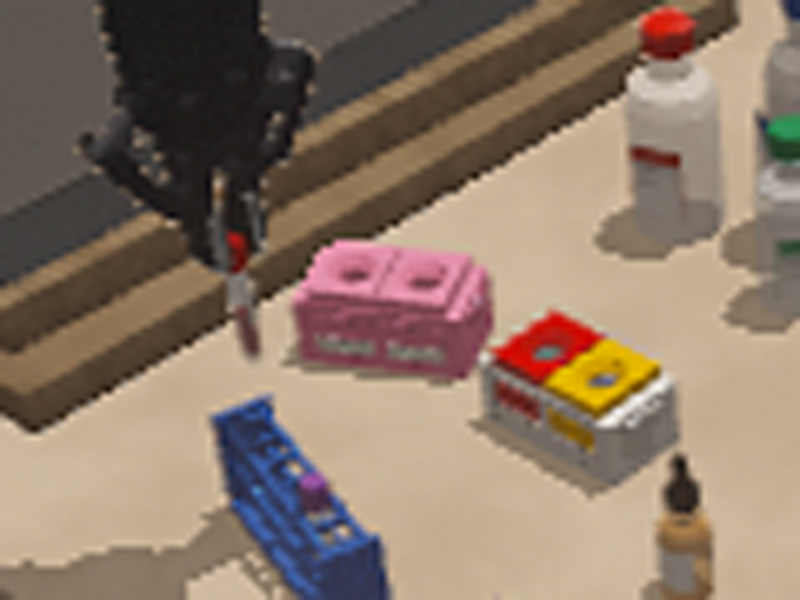

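The tube is lifted. The cap is at about (237,245) and the foot at about (252,355) in the crop. I'll check for lean and get ready to move.

```bash
python3 - <<'E'
from h import *
import pickle
F=pickle.load(open('F0.pkl','rb')); f=F['scene']
for z in (.195,.187,.119): print(z,((proj(f,(.4503,.3091,z))-[130,110])*6.667).round())
print(((proj(f,(.4503,.3091-.015,.119))-[130,110])*6.667).round(),((proj(f,(.4503+.015,.3091,.119))-[130,110])*6.667).round())
E
```

```text
0.195 [219. 236.]
0.187 [222. 249.]
0.119 [244. 359.]
[262. 370.] [267. 346.]
```

Call:
drive_tool:
  motion:
    - [[0,15,3],[0,0,0],10]
    - [[0,45,9],[0,0,0],10]
    - [[0,80,16],[0,0,0],10]
    - [[0,115,24],[0,0,0],10]
    - [[0,145,30],[0,0,0],10]
    - [[0,162,34],[0,0,0],10]
    - [[0,167,34.5],[0,0,0],10]
    - [[0,167,34.5],[0,0,0],10]
  force: 30

```text
t: 3.8
eef_pos: [0.6167, 0.2738, 0.1778]
eef_rot: [1.207, 1.211, -1.21]
ft_force: [-0.0, 0.1, -0.2]
width: 0.0139
```

```bash
python3 - <<'E'
from h import *
from plant import arm
go(arm,(.6175,.275,.07),0)
f=arm.grab_frame('scene'); cv2.imwrite('pics/s4.png',cv2.resize(f['image'][110:200,150:270],(800,600),interpolation=cv2.INTER_CUBIC))
for p in ((.6175,.275,.05),(.6175,.275,.118),(.6175,.275,.19)):print(((proj(f,p)-[150,110])*6.667).round())
E
```

```text
t 3.8 tcp [0.6167 0.2738 0.1778] w 0.0139 F [-0.   0.1 -0.2] shift [107.8   1.   -1.3] turn [0.001 0.001 0.002] yaw 0.001 tilt 0.0024
[408. 345.]
[396. 244.]
[382. 130.]
```

View pics/s4.png

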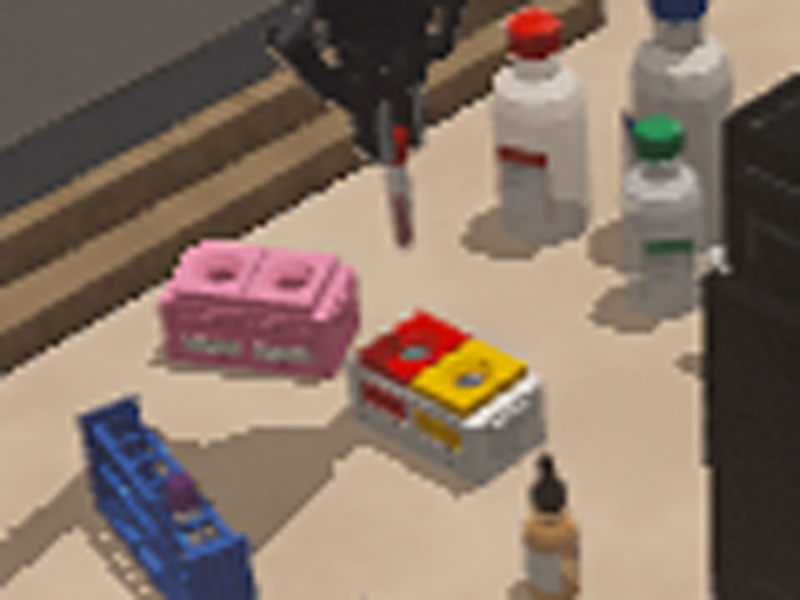

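The tube hangs upright. Its foot at (402,240) lines up with the red well at (416,352) once the vertical's slope in the image is counted. I'll lower it.

Call:
drive_tool:
  motion:
    - [[15,1,-1],[0,0,0],10]
    - [[40,1,-1],[0,0,0],10]
    - [[55,1,-1],[0,0,0],10]
    - [[70,1,-1],[0,0,0],10]
    - [[85,1,-1],[0,0,0],10]
    - [[98,1,-1],[0,0,0],10]
    - [[106,1,-1],[0,0,0],10]
    - [[107,1,-1],[0,0,0],10]
    - [[107,1,-1],[0,0,0],10]
  force: 30

```text
t: 4.75
eef_pos: [0.6164, 0.2751, 0.0711]
eef_rot: [1.206, 1.211, -1.21]
ft_force: [-0.4, -0.4, -0.1]
width: 0.0137
```

```bash
python3 - <<'E'
from h import *
from plant import arm
go(arm,(.6175,.275,.069),0)
f=arm.grab_frame('scene'); cv2.imwrite('pics/s5.png',cv2.resize(f['image'][110:200,150:270],(800,600),interpolation=cv2.INTER_CUBIC))
E
```

```text
t 4.75 tcp [0.6164 0.2751 0.0711] w 0.0137 F [-0.4 -0.4 -0.1] shift [2.  1.1 0.1] turn [0.002 0.001 0.003] yaw 0.002 tilt 0.003
```

View pics/s5.png

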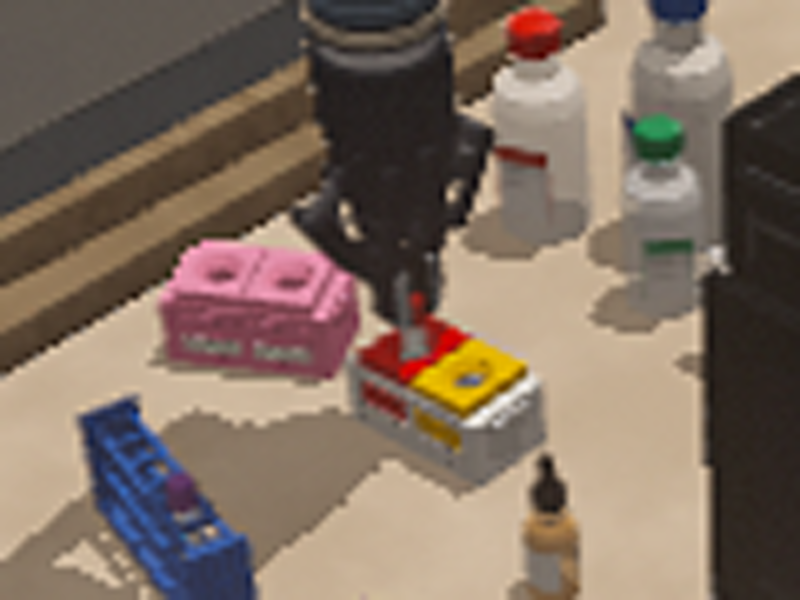

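The tube is in the red well. I'll lower it the last 2 mm, release and rise.

Call:
drive_tool:
  motion:
    - [[2,0,0],[0,0,0],10]
    - [[2,0,0],[0,0,0],10]
    - [[2,0,0],[0,0,0],18]
    - [[2,0,0],[0,0,0],25]
    - [[2,0,0],[0,0,0],40]
    - [[0,0,0],[0,0,0],40]
    - [[-30,0,0],[0,0,0],40]
    - [[-70,0,0],[0,0,0],40]
    - [[-110,0,0],[0,0,0],40]
  force: 30

```text
t: 5.7
eef_pos: [0.6164, 0.2751, 0.1822]
eef_rot: [1.205, 1.212, -1.211]
ft_force: [0.5, -0.1, 0.2]
width: 0.0397
```

```bash
python3 - <<'E'
from h import *
from plant import arm
go(arm,(.4336,.2496,.12),0)
f=arm.grab_frame('scene'); cv2.imwrite('pics/s6.png',cv2.resize(f['image'][110:200,150:270],(800,600),interpolation=cv2.INTER_CUBIC))
E
```

```text
t 5.7 tcp [0.6164 0.2751 0.1822] w 0.0397 F [ 0.5 -0.1  0.2] shift [  62.9 -182.7   25.1] turn [0.002 0.001 0.004] yaw 0.002 tilt 0.0039
```

View pics/s6.png

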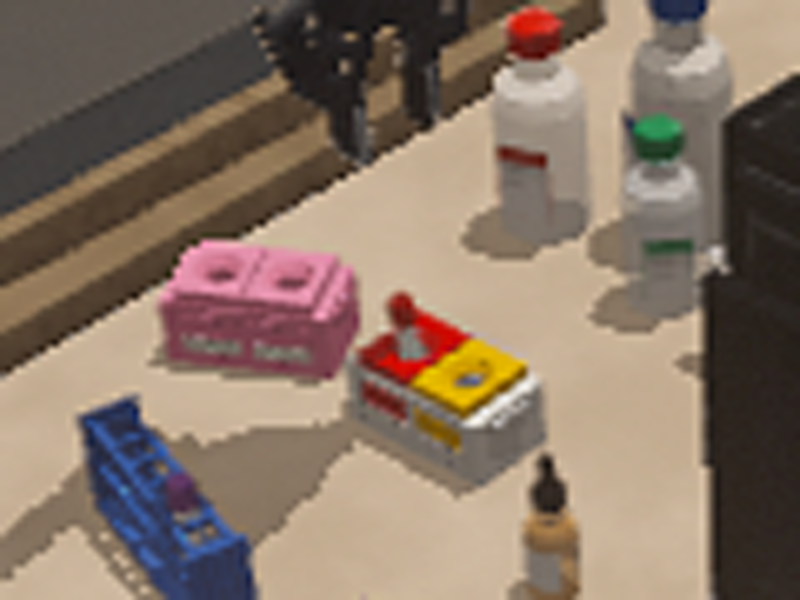

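The red tube (cap at (402,308) in the crop) is filed. Next is the purple tube in the left rack.

Call:
drive_tool:
  motion:
    - [[0,-45,6],[0,0,0],40]
    - [[0,-90,12],[0,0,0],40]
    - [[10,-135,19],[0,0,0],40]
    - [[40,-170,24],[0,0,0],40]
    - [[63,-183,25],[0,0,0],40]
    - [[63,-183,25],[0,0,0],40]

```text
t: 6.35
eef_pos: [0.4339, 0.2502, 0.1238]
eef_rot: [1.208, 1.209, -1.205]
ft_force: [0.7, -0.1, -0.5]
width: 0.04
```

```bash
python3 - <<'E'
from h import *
from plant import arm
go(arm,(.4336,.2496,.067),0)
f=arm.grab_frame('scene'); cv2.imwrite('pics/s7.png',cv2.resize(f['image'][130:220,130:250],(800,600),interpolation=cv2.INTER_CUBIC))
E
```

```text
t 6.35 tcp [0.4339 0.2502 0.1238] w 0.04 F [ 0.7 -0.1 -0.5] shift [56.8 -0.4  0.6] turn [ 0.003  0.    -0.002] yaw 0.003 tilt 0.0023
```

View pics/s7.png

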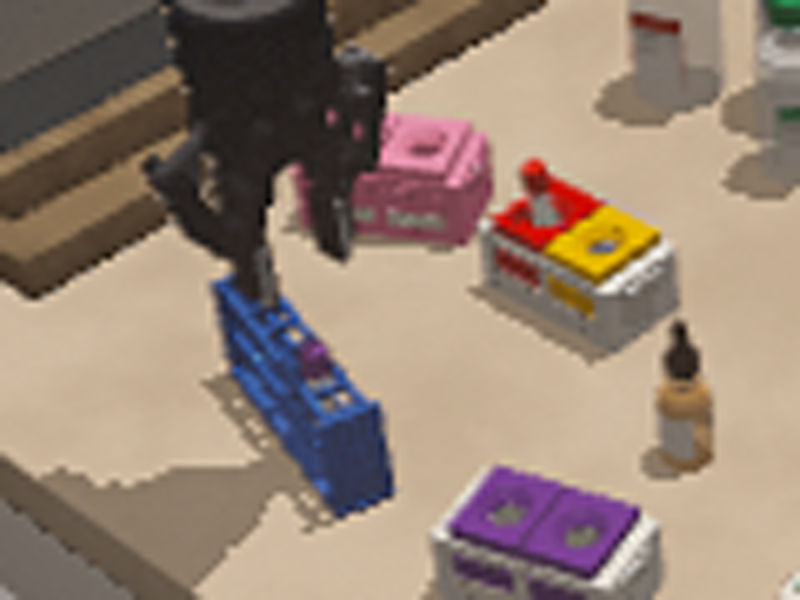

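The fingers are centred over the purple cap at (315,360). I'll descend, grip and lift.

Call:
drive_tool:
  motion:
    - [[30,0,0.6],[0,0,0],40]
    - [[55,0,0.6],[0,0,0],40]
    - [[56,0,0.6],[0,0,0],40]
    - [[56,0,0.6],[0,0,0],10]
    - [[56,0,0.6],[0,0,0],10]
    - [[56,0,0.6],[0,0,0],10]
    - [[56,0,0.6],[0,0,0],10]
    - [[40,0,0.6],[0,0,0],10]
    - [[10,0,0.6],[0,0,0],10]
    - [[-30,0,0.6],[0,0,0],10]
  force: 30

```text
t: 7.4
eef_pos: [0.4381, 0.2502, 0.1557]
eef_rot: [1.212, 1.205, -1.2]
ft_force: [1.0, 0.4, -0.5]
width: 0.0135
```

Call:
drive_tool:
  motion:
    - [[-25,0,0],[0,0,0],10]
    - [[-28,0,0],[0,0,0],10]
    - [[-28,0,0],[0,0,0],10]

```text
t: 7.7
eef_pos: [0.4391, 0.2504, 0.1849]
eef_rot: [1.215, 1.202, -1.196]
ft_force: [0.3, -0.4, -0.8]
width: 0.0137
```

```bash
python3 - <<'E'
from h import *
from plant import arm
go(arm,(.438,.112,.18),0)
f=arm.grab_frame('scene'); cv2.imwrite('pics/s8.png',cv2.resize(f['image'][130:220,130:250],(800,600),interpolation=cv2.INTER_CUBIC))
E
```

```text
t 7.7 tcp [0.4391 0.2504 0.1849] w 0.0137 F [ 0.3 -0.4 -0.8] shift [  4.6  -1.6 138.4] turn [ 0.003 -0.002 -0.013] yaw 0.003 tilt 0.0135
```

View pics/s8.png

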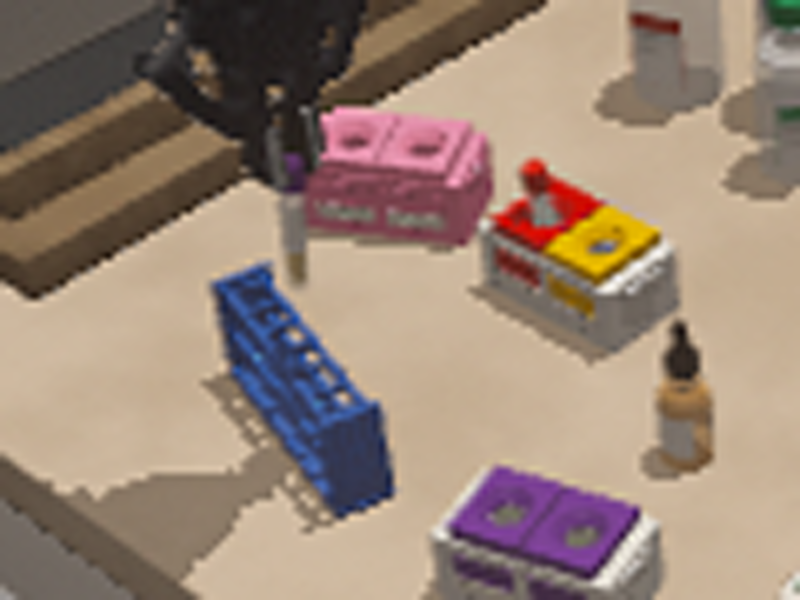

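The purple tube is held upright, foot at (295,280). I'll carry it to the left purple well.

Call:
drive_tool:
  motion:
    - [[1,0,15],[0,0,-0.005],10]
    - [[2,0,45],[0,0,-0.013],10]
    - [[3,-1,80],[0,0,-0.013],10]
    - [[4,-1,112],[0,0,-0.013],10]
    - [[4,-1.6,132],[0,0,-0.013],10]
    - [[4,-1.6,138],[0,0,-0.013],10]
    - [[4,-1.6,138.4],[0,0,-0.013],10]
    - [[4,-1.6,138.4],[0,0,-0.013],10]

```text
t: 8.55
eef_pos: [0.4368, 0.1122, 0.179]
eef_rot: [1.207, 1.215, -1.209]
ft_force: [0.2, 0.0, 0.4]
width: 0.014
```

```bash
python3 - <<'E'
from h import *
from plant import arm
go(arm,(.438,.112,.07),0)
f=arm.grab_frame('scene'); cv2.imwrite('pics/s9.png',cv2.resize(f['image'][150:240,150:270],(800,600),interpolation=cv2.INTER_CUBIC))
for p in ((.438,.112,.044),(.438,.112,.118),(.438,.112,.19)):print(((proj(f,p)-[150,150])*6.667).round())
E
```

```text
t 8.55 tcp [0.4368 0.1122 0.179 ] w 0.014 F [0.2 0.  0.4] shift [109.    1.7   0.4] turn [ 0.003 -0.002  0.004] yaw 0.003 tilt 0.0041
[368. 382.]
[352. 269.]
[336. 151.]
```

View pics/s9.png

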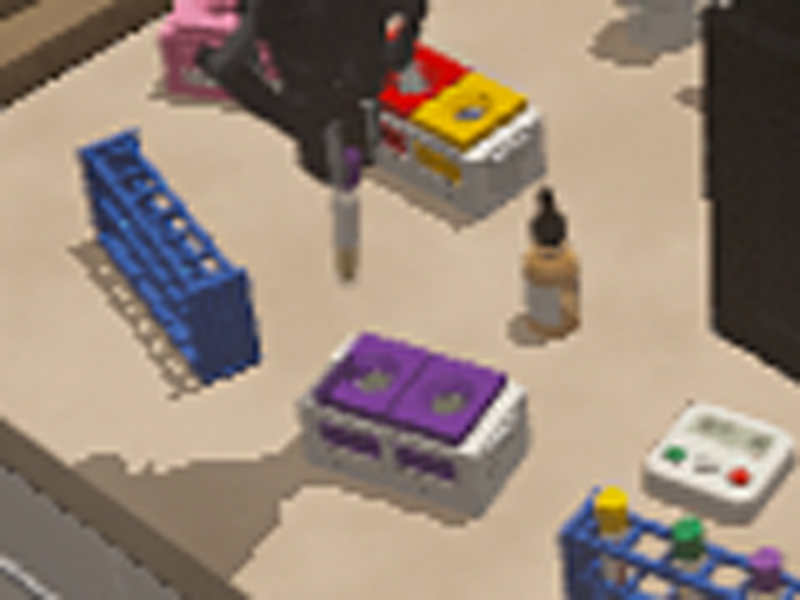

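```bash
python3 - <<'E'
from h import *
from plant import arm
f=arm.grab_frame('scene'); g=arm.grab_frame('top')
a=cv2.resize(f['image'][165:215,180:220],(400,500),interpolation=cv2.INTER_CUBIC)
b=cv2.resize(g['image'][225:275,200:240],(400,500),interpolation=cv2.INTER_CUBIC)
cv2.imwrite('pics/a10.png',np.hstack([a,b]))
for h,o in((f,(180,165)),(g,(200,225))):
  for p in ((.438,.112,.044),(.438,.112,.05),(.4368,.112,.116),(.4368,.112,.181),(.4368,.112,.19)):print(((proj(h,p)-o)*10+5).round())
E
```

```text
[258. 428.]
[256. 415.]
[232. 265.]
[209. 105.]
[206.  83.]
[268. 389.]
[266. 383.]
[249. 313.]
[231. 237.]
[228. 226.]
```

View pics/a10.png

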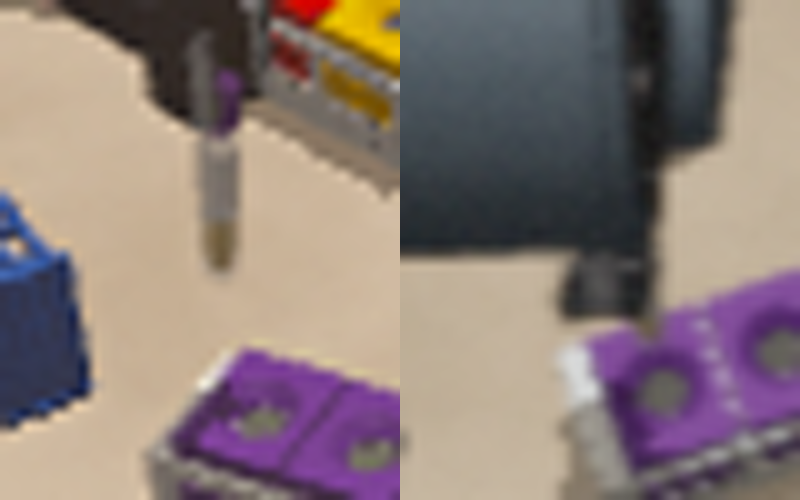

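The tube leans: its foot is about 8 mm toward the robot (-x) of the cap in both views (scene (219,272), top crop (245,335)). I'll tilt the tool to bring it upright.

Call:
drive_tool:
  motion:
    - [[0,1,0],[0,0,0.04],10]
    - [[0,1.5,0],[0,0,0.09],10]
    - [[0,1.5,0],[0,0,0.12],10]
    - [[0,1.5,0],[0,0,0.12],10]

```text
t: 9.1
eef_pos: [0.4369, 0.1134, 0.1793]
eef_rot: [1.259, 1.128, -1.118]
ft_force: [-0.2, -0.2, -0.2]
width: 0.014
```

```bash
python3 - <<'E'
from h import *
from plant import arm
o=arm.get_obs(); p=o['eef_pos']; go(arm,(.438,.112,.07),0)
f=arm.grab_frame('scene'); g=arm.grab_frame('top')
a=cv2.resize(f['image'][165:215,180:220],(400,500),interpolation=cv2.INTER_CUBIC)
b=cv2.resize(g['image'][225:275,200:240],(400,500),interpolation=cv2.INTER_CUBIC)
cv2.imwrite('pics/a11.png',np.hstack([a,b]))
E
```

```text
t 9.1 tcp [0.4369 0.1134 0.1793] w 0.014 F [-0.2 -0.2 -0.2] shift [108.7 -11.6   1.6] turn [ 0.006 -0.002 -0.116] yaw 0.006 tilt 0.1158
```

View pics/a11.png

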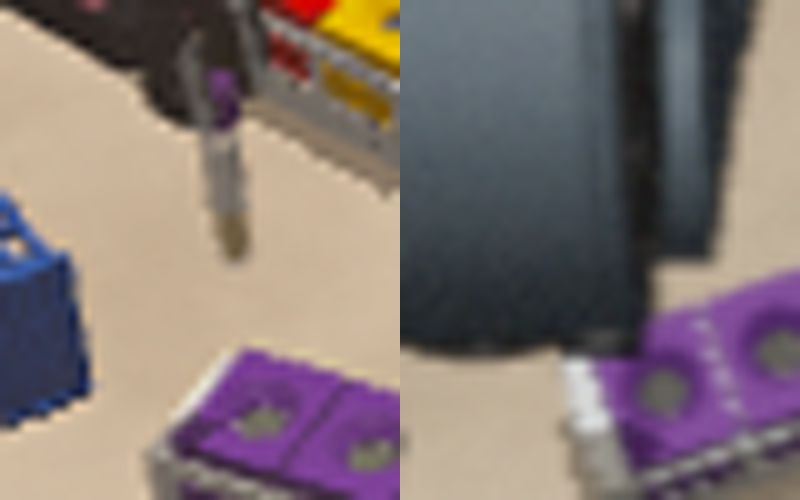

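```bash
python3 - <<'E'
from h import *
from plant import arm
for z in (.165,.13,.11,.09,.072,.069): go(arm,(.440,.112,z),0)
E
```

```text
t 9.2 tcp [0.4385 0.1131 0.1796] w 0.0137 F [-0.2 -0.2 -0.2] shift [14.7 -0.2  1.2] turn [ 0.005 -0.002 -0.117] yaw 0.005 tilt 0.1172
t 9.2 tcp [0.4385 0.1131 0.1796] w 0.0137 F [-0.2 -0.2 -0.2] shift [49.4 -4.3  1.2] turn [ 0.005 -0.002 -0.117] yaw 0.005 tilt 0.1172
t 9.2 tcp [0.4385 0.1131 0.1796] w 0.0137 F [-0.2 -0.2 -0.2] shift [69.3 -6.7  1.3] turn [ 0.005 -0.002 -0.117] yaw 0.005 tilt 0.1172
t 9.2 tcp [0.4385 0.1131 0.1796] w 0.0137 F [-0.2 -0.2 -0.2] shift [89.1 -9.   1.3] turn [ 0.005 -0.002 -0.117] yaw 0.005 tilt 0.1172
t 9.2 tcp [0.4385 0.1131 0.1796] w 0.0137 F [-0.2 -0.2 -0.2] shift [107.  -11.1   1.3] turn [ 0.005 -0.002 -0.117] yaw 0.005 tilt 0.1172
t 9.2 tcp [0.4385 0.1131 0.1796] w 0.0137 F [-0.2 -0.2 -0.2] shift [110.  -11.5   1.3] turn [ 0.005 -0.002 -0.117] yaw 0.005 tilt 0.1172
```

Call:
drive_tool:
  motion:
    - [[14,0,1.2],[0,0,0],10]
    - [[35,-2.6,1.2],[0,0,0],10]
    - [[50,-4.3,1.2],[0,0,0],10]
    - [[65,-6.2,1.2],[0,0,0],10]
    - [[80,-8,1.2],[0,0,0],10]
    - [[94,-9.6,1.3],[0,0,0],10]
    - [[104,-10.8,1.3],[0,0,0],10]
    - [[106,-11,1.3],[0,0,0],10]
    - [[106,-11,1.3],[0,0,0],10]

```text
t: 10.1
eef_pos: [0.4401, 0.1121, 0.0727]
eef_rot: [1.26, 1.127, -1.118]
ft_force: [-0.5, 0.3, -0.3]
width: 0.0138
```

```bash
python3 - <<'E'
from h import *
from plant import arm
for z in (.069,.18): go(arm,(.440,.112,z),0)
f=arm.grab_frame('scene'); cv2.imwrite('pics/s12.png',cv2.resize(f['image'][150:240,150:270],(800,600),interpolation=cv2.INTER_CUBIC))
E
```

```text
t 10.1 tcp [0.4401 0.1121 0.0727] w 0.0138 F [-0.5  0.3 -0.3] shift [ 3.7 -0.5  0.1] turn [ 0.005 -0.002 -0.116] yaw 0.005 tilt 0.1165
t 10.1 tcp [0.4401 0.1121 0.0727] w 0.0138 F [-0.5  0.3 -0.3] shift [-1.065e+02  1.240e+01 -1.000e-01] turn [ 0.005 -0.002 -0.116] yaw 0.005 tilt 0.1165
```

View pics/s12.png

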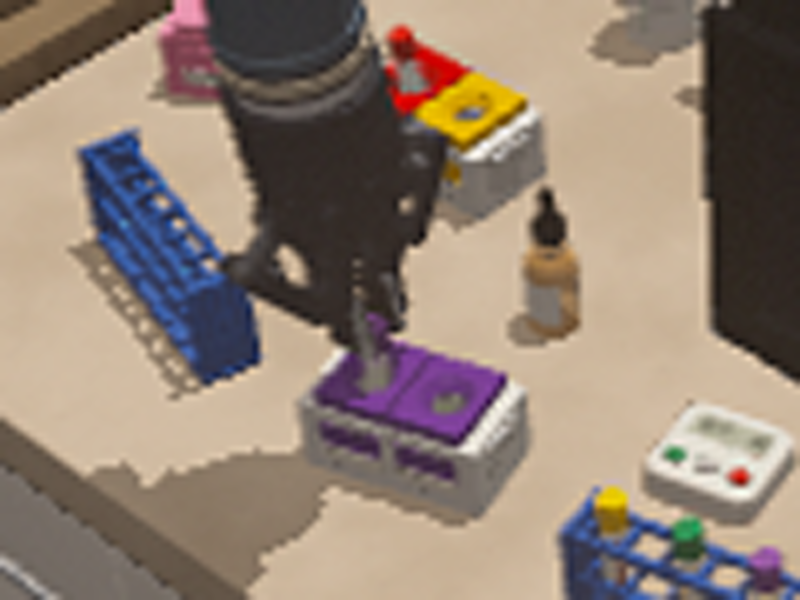

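The tube is in the left purple well, with no contact force. I'll lower the last 3 mm, release and rise.

Call:
drive_tool:
  motion:
    - [[3,-0.3,0],[0,0,0],10]
    - [[3.5,-0.3,0],[0,0,0],10]
    - [[3.5,-0.3,0],[0,0,0],18]
    - [[3.5,-0.3,0],[0,0,0],26]
    - [[3.5,-0.3,0],[0,0,0],40]
    - [[-5,0.5,0],[0,0,0],40]
    - [[-30,3.5,0],[0,0,0],40]
    - [[-65,8,0],[0,0,-0.05],40]
    - [[-106,12,0],[0,0,-0.116],40]
    - [[-106,12,0],[0,0,-0.116],40]

```text
t: 11.15
eef_pos: [0.4451, 0.112, 0.1851]
eef_rot: [1.213, 1.203, -1.194]
ft_force: [0.4, -0.2, 0.8]
width: 0.04
```

```bash
python3 - <<'E'
from h import *
from plant import arm
go(arm,(.4310,-.061,.13),0)
f=arm.grab_frame('scene'); cv2.imwrite('pics/s13.png',cv2.resize(f['image'][150:270,150:310],(800,600),interpolation=cv2.INTER_CUBIC))
E
```

```text
t 11.15 tcp [0.4451 0.112  0.1851] w 0.04 F [ 0.4 -0.2  0.8] shift [ 54.6 -15.9 173. ] turn [ 0.006 -0.002 -0.014] yaw 0.006 tilt 0.0142
```

View pics/s13.png

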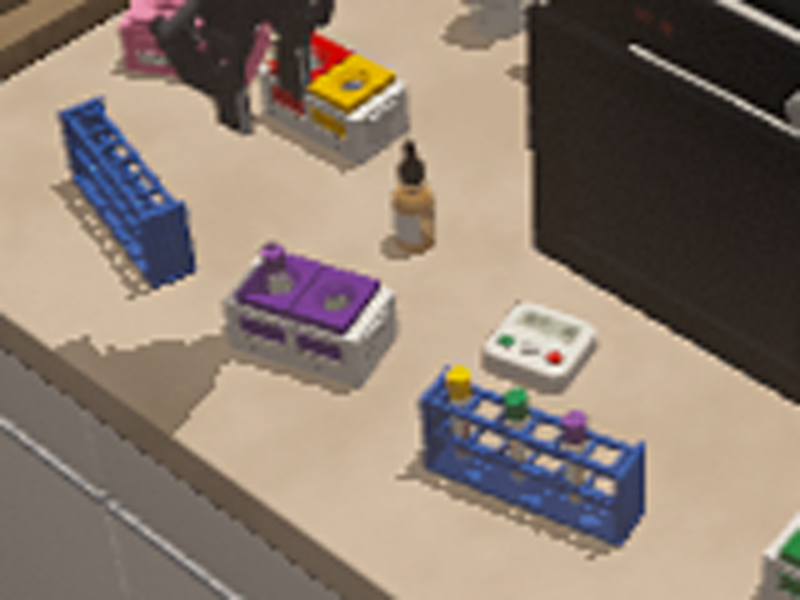

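The purple tube (cap (272,255)) is filed. Next is yellow.

Call:
drive_tool:
  motion:
    - [[0,-2,45],[0,0,-0.014],40]
    - [[0,-6,90],[0,0,-0.014],40]
    - [[20,-10,135],[0,0,-0.014],40]
    - [[40,-14,165],[0,0,-0.014],40]
    - [[54,-15.9,173],[0,0,-0.014],40]
    - [[54,-15.9,173],[0,0,-0.014],40]
    - [[54,-15.9,173],[0,0,-0.014],40]

```text
t: 11.9
eef_pos: [0.4273, -0.0605, 0.1278]
eef_rot: [1.205, 1.218, -1.209]
ft_force: [-0.1, 0.2, -0.6]
width: 0.0401
```

```bash
python3 - <<'E'
from h import *
from plant import arm
go(arm,(.4310,-.061,.067),0)
f=arm.grab_frame('scene'); g=arm.grab_frame('top')
a=cv2.resize(f['image'][195:245,220:260],(400,500),interpolation=cv2.INTER_CUBIC)
b=cv2.resize(g['image'][230:280,260:300],(400,500),interpolation=cv2.INTER_CUBIC)
cv2.imwrite('pics/a14.png',np.hstack([a,b]))
for h,o in((f,(220,195)),(g,(260,230))):
  for p in ((.431,-.061,.073),(.451,-.061,.13),(.411,-.061,.13)):print(((proj(h,p)-o)*10+5).round())
E
```

```text
t 11.9 tcp [ 0.4273 -0.0605  0.1278] w 0.0401 F [-0.1  0.2 -0.6] shift [60.8  4.1  0.7] turn [ 0.005 -0.003  0.006] yaw 0.005 tilt 0.0069
[213. 320.]
[250. 151.]
[156. 220.]
[181. 310.]
[178. 189.]
[183. 303.]
```

View pics/a14.png

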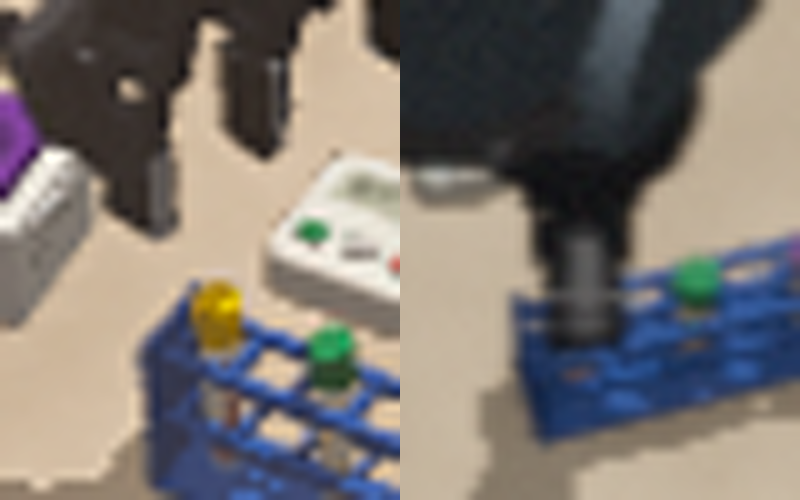

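The fingers straddle the yellow cap at (218,315) in the scene crop. I'll descend, settle and grip.

Call:
drive_tool:
  motion:
    - [[25,4,0.7],[0,0,0.006],40]
    - [[50,4,0.7],[0,0,0.006],40]
    - [[60,4,0.7],[0,0,0.006],40]
    - [[60,4,0.7],[0,0,0.006],40]
    - [[60,4,0.7],[0,0,0.006],40]

```text
t: 12.5
eef_pos: [0.4324, -0.0605, 0.0692]
eef_rot: [1.206, 1.212, -1.201]
ft_force: [0.5, 0.1, -0.2]
width: 0.0398
```

```bash
python3 - <<'E'
from h import *
from plant import arm
go(arm,(.4310,-.061,.067),0)
f=arm.grab_frame('scene'); g=arm.grab_frame('top')
a=cv2.resize(f['image'][195:245,220:260],(400,500),interpolation=cv2.INTER_CUBIC)
b=cv2.resize(g['image'][230:280,260:300],(400,500),interpolation=cv2.INTER_CUBIC)
cv2.imwrite('pics/a15.png',np.hstack([a,b]))
E
```

```text
t 12.5 tcp [ 0.4324 -0.0605  0.0692] w 0.0398 F [ 0.5  0.1 -0.2] shift [ 2.2 -1.4  0.5] turn [ 0.008 -0.001 -0.003] yaw 0.008 tilt 0.0032
```

View pics/a15.png

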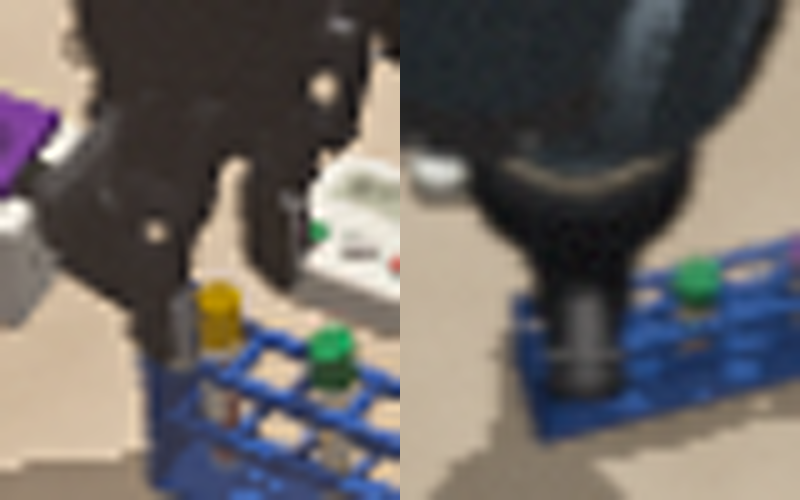

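Call:
drive_tool:
  motion:
    - [[2,-1,0.5],[0,0,0],25]
    - [[2,-1,0.5],[0,0,0],18]
    - [[2,-1,0.5],[0,0,0],10]
    - [[2,-1,0.5],[0,0,0],10]
    - [[2,-1,0.5],[0,0,0],10]
    - [[-10,-1,0.5],[0,0,0],10]
    - [[-40,-1,0.5],[0,0,0],10]
    - [[-75,-1,0.5],[0,0,0],10]
    - [[-105,-1,0.5],[0,0,0],10]
    - [[-112,-1,0.5],[0,0,0],10]
  force: 50

```text
t: 13.6
eef_pos: [0.4329, -0.0621, 0.1841]
eef_rot: [1.207, 1.204, -1.197]
ft_force: [0.4, -0.6, -0.9]
width: 0.0131
```

```bash
python3 - <<'E'
from h import *
from plant import arm
go(arm,(.4310,.233,.19),0)
f=arm.grab_frame('scene'); g=arm.grab_frame('top')
o=arm.get_obs(); p=o['eef_pos']; print(p)
a=cv2.resize(f['image'][185:235,220:260],(400,500),interpolation=cv2.INTER_CUBIC)
b=cv2.resize(g['image'][230:280,260:300],(400,500),interpolation=cv2.INTER_CUBIC)
cv2.imwrite('pics/a16.png',np.hstack([a,b]))
for h,oo in((f,(220,185)),(g,(260,230))):
  for dz in (0.005,-.064): print(((proj(h,p+[0,0,dz])-oo)*10+5).round())
E
```

```text
t 13.6 tcp [ 0.4329 -0.0621  0.1841] w 0.0131 F [ 0.4 -0.6 -0.9] shift [  -6.4    0.3 -295. ] turn [ 0.007  0.001 -0.01 ] yaw 0.007 tilt 0.0097
[ 0.43186345 -0.0616521   0.18229818]
[196. 141.]
[209. 313.]
[183. 175.]
[183. 257.]
```

View pics/a16.png

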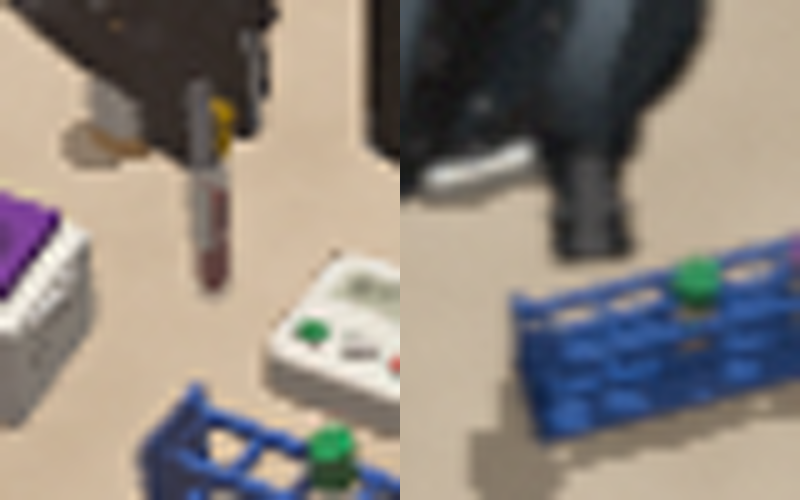

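The yellow tube hangs close to vertical (foot (211,290)). I'll carry it in +y first, then in +x to the serum rack.

Call:
drive_tool:
  motion:
    - [[0,0,-15],[0,0,-0.01],10]
    - [[0,0,-50],[0,0,-0.01],10]
    - [[0,0,-90],[0,0,-0.01],10]
    - [[0,5,-130],[0,0,-0.01],10]
    - [[0,15,-170],[0,0,-0.01],10]
    - [[0,35,-210],[0,0,-0.01],10]
    - [[0,65,-245],[0,0,-0.01],10]
    - [[0,100,-275],[0,0,-0.01],10]
    - [[0,140,-292],[0,0,-0.01],10]
    - [[0,170,-295],[0,0,-0.01],10]

```text
t: 14.7
eef_pos: [0.6006, 0.2371, 0.1805]
eef_rot: [1.199, 1.218, -1.206]
ft_force: [-1.0, 0.2, -0.2]
width: 0.013
```

```bash
python3 - <<'E'
from h import *
from plant import arm
go(arm,(.6190,.233,.178),0)
E
```

```text
t 14.7 tcp [0.6006 0.2371 0.1805] w 0.013 F [-1.   0.2 -0.2] shift [ 2.4 18.4  4.2] turn [0.01  0.    0.006] yaw 0.01 tilt 0.0058
```

Call:
drive_tool:
  motion:
    - [[2,12,4],[-0.005,0,0.005],10]
    - [[2,18.4,4.2],[-0.005,0,0.005],10]
    - [[2,18.4,4.2],[-0.005,0,0.005],10]
    - [[2,18.4,4.2],[-0.005,0,0.005],10]

```text
t: 15.1
eef_pos: [0.6172, 0.2323, 0.1775]
eef_rot: [1.196, 1.219, -1.202]
ft_force: [0.7, -0.1, -0.5]
width: 0.0133
```

```bash
cat > look.py <<'E'
from h import *
from plant import arm
import sys
def look(name,tgt,well):
    go(arm,tgt,0)
    f=arm.grab_frame('scene'); g=arm.grab_frame('top'); p=arm.get_obs()['eef_pos']
    ims=[]
    for h in (f,g):
        c=(proj(h,p+[0,0,-.03])+proj(h,well))/2; o=(c-[20,25]).astype(int)
        ims.append(cv2.resize(h['image'][o[1]:o[1]+50,o[0]:o[0]+40],(400,500),interpolation=cv2.INTER_CUBIC))
        print('cap,foot,well44:',[((proj(h,q)-o)*10+5).round().tolist() for q in (p+[0,0,.005],p+[0,0,-.064],np.array([well[0],well[1],.044]))])
    cv2.imwrite(name,np.hstack(ims))
E
python3 -c "
from look import *
look('pics/a17.png',(.6195,.233,.07),(.6195,.233,.05))"
```

```text
t 15.1 tcp [0.6172 0.2323 0.1775] w 0.0133 F [ 0.7 -0.1 -0.5] shift [107.5   2.7  -0.7] turn [0.014 0.001 0.004] yaw 0.014 tilt 0.0041
cap,foot,well44: [[184.0, 60.0], [201.0, 224.0], [221.0, 379.0]]
cap,foot,well44: [[176.0, 147.0], [207.0, 242.0], [235.0, 327.0]]
```

View pics/a17.png

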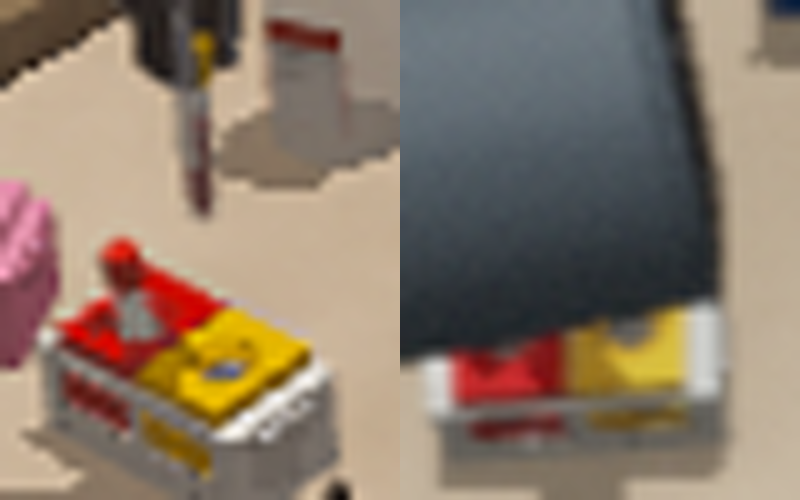

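The foot (203,214) and the yellow hole (224,370) show the same small offset from prediction, so the tube is aligned. I'll lower it.

Call:
drive_tool:
  motion:
    - [[15,2,-0.7],[-0.01,0,0],10]
    - [[40,2,-0.7],[-0.01,0,0],10]
    - [[55,2,-0.7],[-0.01,0,0],10]
    - [[70,2,-0.7],[-0.01,0,0],10]
    - [[85,2,-0.7],[-0.01,0,0],10]
    - [[98,2,-0.7],[-0.01,0,0],10]
    - [[105,2,-0.7],[-0.01,0,0],10]
    - [[106,2,-0.7],[-0.01,0,0],10]
    - [[106,2,-0.7],[-0.01,0,0],10]

```text
t: 16.1
eef_pos: [0.6196, 0.2334, 0.0725]
eef_rot: [1.19, 1.222, -1.193]
ft_force: [0.2, 0.1, 0.1]
width: 0.0128
```

```bash
python3 -c "
from look import *
look('pics/a18.png',(.6195,.233,.069),(.6195,.233,.05))"
```

```text
t 16.1 tcp [0.6196 0.2334 0.0725] w 0.0128 F [0.2 0.1 0.1] shift [ 3.5 -0.1  0.4] turn [0.025 0.    0.002] yaw 0.025 tilt 0.0021
cap,foot,well44: [[203.0, 193.0], [219.0, 343.0], [211.0, 269.0]]
cap,foot,well44: [[200.0, 223.0], [227.0, 309.0], [215.0, 267.0]]
```

View pics/a18.png

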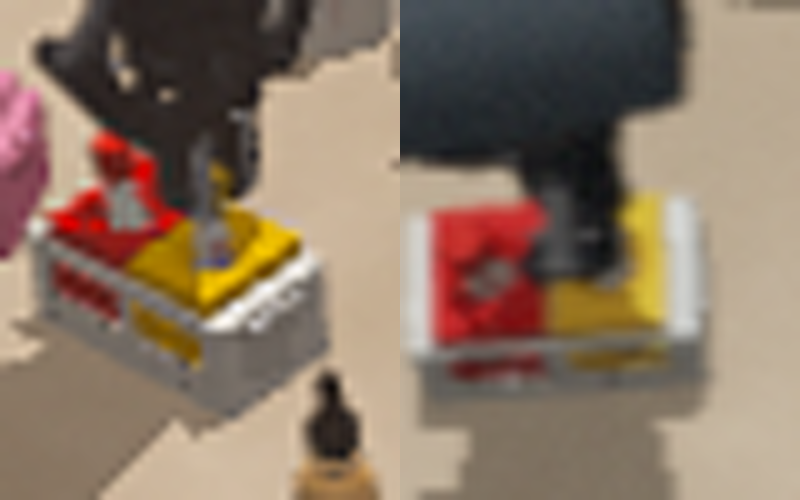

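The tube is in the yellow well. I'll lower the last 3 mm, release and rise.

Call:
drive_tool:
  motion:
    - [[3,0,0],[0,0,0],10]
    - [[3.5,0,0],[0,0,0],10]
    - [[3.5,0,0],[0,0,0],18]
    - [[3.5,0,0],[0,0,0],26]
    - [[3.5,0,0],[0,0,0],40]
    - [[-5,0,0],[0,0,0],40]
    - [[-35,0,0],[0.02,0,0],40]
    - [[-75,0,0],[0.025,0,0],40]
    - [[-110,0,0],[0.025,0,0],40]
    - [[-112,-20,0],[0.025,0,0],40]

```text
t: 17.2
eef_pos: [0.6063, 0.2337, 0.192]
eef_rot: [1.219, 1.2, -1.197]
ft_force: [1.0, 1.0, -0.7]
width: 0.04
```

```bash
python3 - <<'E'
from h import *
from plant import arm
go(arm,(.4387,-.1007,.13),0)
f=arm.grab_frame('scene'); cv2.imwrite('pics/s19.png',cv2.resize(f['image'][130:250,150:310],(800,600),interpolation=cv2.INTER_CUBIC))
for c in('green','purple'):
  for b in blobs(f['image'],c,6)[1]: 
    if b[1][1]>200: print(c,b[0],b[1])
E
```

```text
t 17.2 tcp [0.6063 0.2337 0.192 ] w 0.04 F [ 1.   1.  -0.7] shift [  58.5 -168.2  334.7] turn [-0.001 -0.003 -0.015] yaw -0.001 tilt 0.0154
green 11 [252.6 229.1]
green 298 [322.7 261.1]
purple 208 [212.1 207.7]
purple 8 [264.4 233.6]
```

View pics/s19.png

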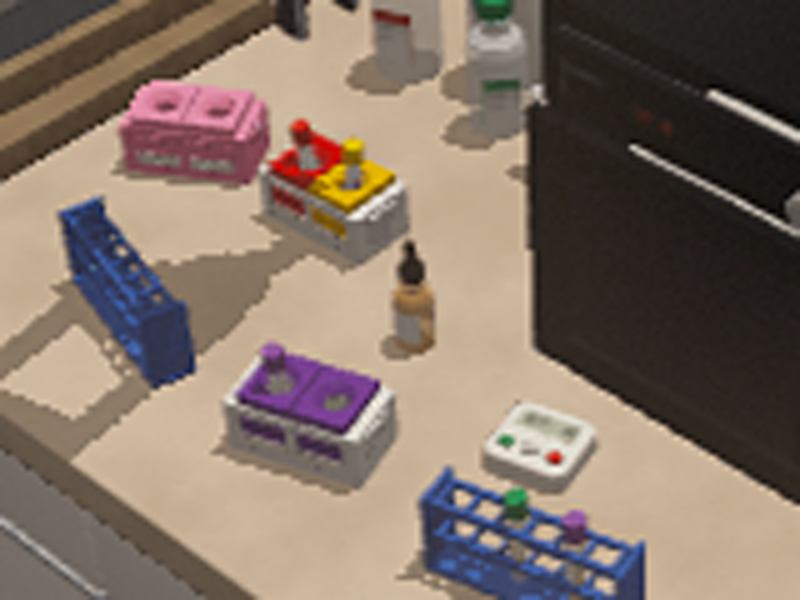

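The yellow tube is filed (cap (352,150)). Next is green in the right rack. I'll go back in x before crossing in front of the incubator.

Call:
drive_tool:
  motion:
    - [[0,-48,5],[0,0,0],40]
    - [[0,-95,15],[0,0,0],40]
    - [[0,-135,40],[0,0,-0.015],40]
    - [[0,-155,80],[0,0,-0.015],40]
    - [[0,-165,128],[0,0,-0.015],40]
    - [[0,-168,176],[0,0,-0.015],40]
    - [[0,-168,224],[0,0,-0.015],40]
    - [[5,-168,272],[0,0,-0.015],40]
    - [[30,-168,315],[0,0,-0.015],40]
    - [[58,-168,334.7],[0,0,-0.015],40]

```text
t: 18.25
eef_pos: [0.4329, -0.1054, 0.1309]
eef_rot: [1.207, 1.212, -1.218]
ft_force: [1.0, -0.5, 0.9]
width: 0.0404
```

Call:
drive_tool:
  motion:
    - [[0,0,0],[0,0,0],40]
    - [[0,0,0],[0,0,0],40]

```text
t: 18.45
eef_pos: [0.4326, -0.1056, 0.1306]
eef_rot: [1.208, 1.213, -1.22]
ft_force: [0.5, 0.2, -0.2]
width: 0.0403
```

```bash
python3 -c "
from look import *
look('pics/a20.png',(.4387,-.1007,.067),(.4387,-.1007,.08))"
```

```text
t 18.45 tcp [ 0.4326 -0.1056  0.1306] w 0.0403 F [ 0.5  0.2 -0.2] shift [63.5  6.6 -5. ] turn [-0.005  0.001  0.009] yaw -0.005 tilt 0.0091
cap,foot,well44: [[203.0, 162.0], [211.0, 326.0], [217.0, 363.0]]
cap,foot,well44: [[215.0, 218.0], [211.0, 296.0], [197.0, 306.0]]
```

View pics/a20.png

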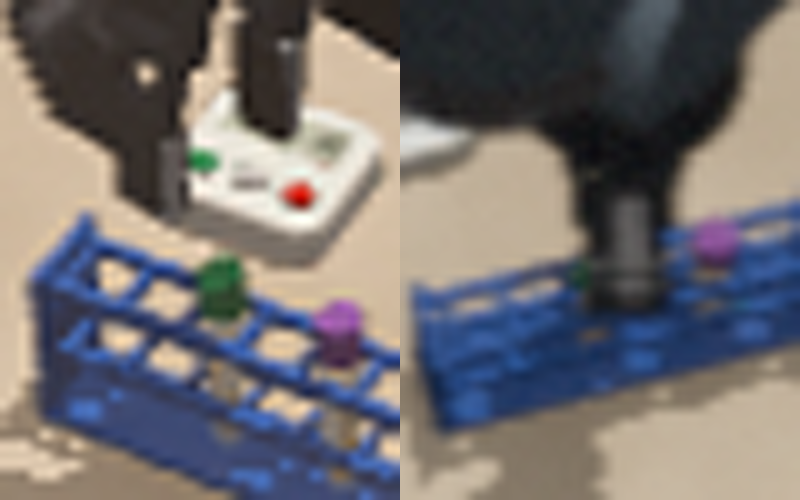

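The green cap is at (222,288) in the scene crop. I'll correct by +7 mm in x and +5 mm in y while descending.

Call:
drive_tool:
  motion:
    - [[15,6.5,-5],[0,0,0.009],40]
    - [[40,6.5,-5],[0,0,0.009],40]
    - [[60,6.5,-5],[0,0,0.009],40]
    - [[62.5,6.5,-5],[0,0,0.009],40]
    - [[62.5,6.5,-5],[0,0,0.009],40]
    - [[62.5,6.5,-5],[0,0,0.009],40]

```text
t: 19.15
eef_pos: [0.4399, -0.0995, 0.0702]
eef_rot: [1.21, 1.204, -1.208]
ft_force: [-0.4, 0.8, 0.9]
width: 0.0401
```

```bash
python3 -c "
from look import *
look('pics/a21.png',(.4387,-.1007,.067),(.4387,-.1007,.08))"
```

```text
t 19.15 tcp [ 0.4399 -0.0995  0.0702] w 0.0401 F [-0.4  0.8  0.9] shift [ 3.2 -1.2  1.2] turn [-0.001  0.003 -0.004] yaw -0.001 tilt 0.0048
cap,foot,well44: [[204.0, 229.0], [212.0, 383.0], [207.0, 303.0]]
cap,foot,well44: [[206.0, 239.0], [202.0, 312.0], [207.0, 276.0]]
```

View pics/a21.png

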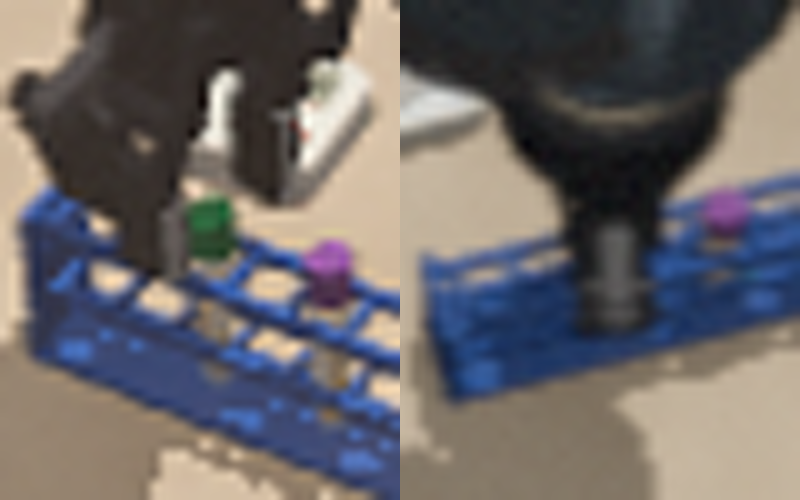

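The cap is between the fingers at (212,230). I'll close and lift.

Call:
drive_tool:
  motion:
    - [[2.5,-1,1],[0,0,-0.004],25]
    - [[2.5,-1,1],[0,0,-0.004],18]
    - [[2.5,-1,1],[0,0,-0.004],10]
    - [[2.5,-1,1],[0,0,-0.004],10]
    - [[2.5,-1,1],[0,0,-0.004],10]
    - [[-10,-1,1],[0,0,-0.004],10]
    - [[-40,-1,1],[0,0,-0.004],10]
    - [[-75,-1,1],[0,0,-0.004],10]
    - [[-105,-1,1],[0,0,-0.004],10]
    - [[-110,-1,1],[0,0,-0.004],10]
  force: 50

```text
t: 20.25
eef_pos: [0.4402, -0.1012, 0.1828]
eef_rot: [1.209, 1.2, -1.209]
ft_force: [-0.0, -0.2, -0.1]
width: 0.013
```

```bash
python3 -c "
from look import *
look('pics/a22.png',(.499,-.342,.18),(.4387,-.1007,.08))"
```

```text
t 20.25 tcp [ 0.4402 -0.1012  0.1828] w 0.013 F [-0.  -0.2 -0.1] shift [  4.6  59.1 240.7] turn [-0.001  0.006 -0.006] yaw -0.001 tilt 0.0084
cap,foot,well44: [[200.0, 82.0], [209.0, 254.0], [217.0, 423.0]]
cap,foot,well44: [[215.0, 173.0], [211.0, 255.0], [207.0, 336.0]]
```

View pics/a22.png

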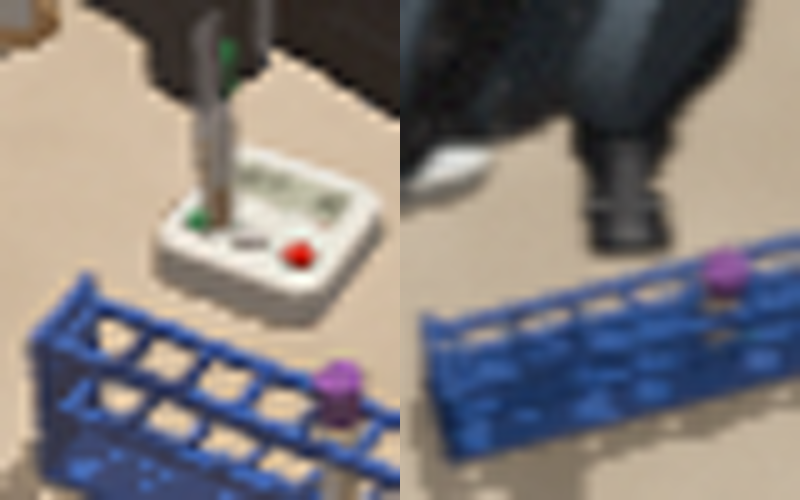

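The green tube is held upright, foot at (218,228). I'll go along y at constant x, clear of the handle, then in +x at the end.

Call:
drive_tool:
  motion:
    - [[0,0,15],[0,0,0],10]
    - [[1,0,50],[0,0,0],10]
    - [[2,0,90],[0,0,0],10]
    - [[3,0,130],[0,0,0],10]
    - [[4,0,170],[0,0,0],10]
    - [[4,0,208],[0,0,0],10]
    - [[4,5,234],[0,0,0],10]
    - [[4,25,240],[0,0,0],10]
    - [[4,48,240.7],[0,0,0],10]
    - [[4,59,240.7],[0,0,0],10]

```text
t: 21.35
eef_pos: [0.4978, -0.3414, 0.1751]
eef_rot: [1.21, 1.207, -1.211]
ft_force: [-0.4, 0.2, 0.1]
width: 0.0131
```

Call:
drive_tool:
  motion:
    - [[0,0,0],[0,0,0],10]
    - [[0,0,0],[0,0,0],10]

```text
t: 21.55
eef_pos: [0.4967, -0.3402, 0.1734]
eef_rot: [1.209, 1.212, -1.212]
ft_force: [0.5, 0.4, 0.4]
width: 0.0129
```

```bash
python3 -c "
from look import *
look('pics/a23.png',(.5012,-.342,.16),(.5012,-.342,.05))"
```

```text
t 21.55 tcp [ 0.4967 -0.3402  0.1734] w 0.0129 F [0.5 0.4 0.4] shift [13.4  4.6  1.8] turn [-0.001 -0.001  0.003] yaw -0.001 tilt 0.0036
cap,foot,well44: [[224.0, 63.0], [204.0, 234.0], [200.0, 381.0]]
cap,foot,well44: [[241.0, 160.0], [211.0, 247.0], [188.0, 312.0]]
```

View pics/a23.png

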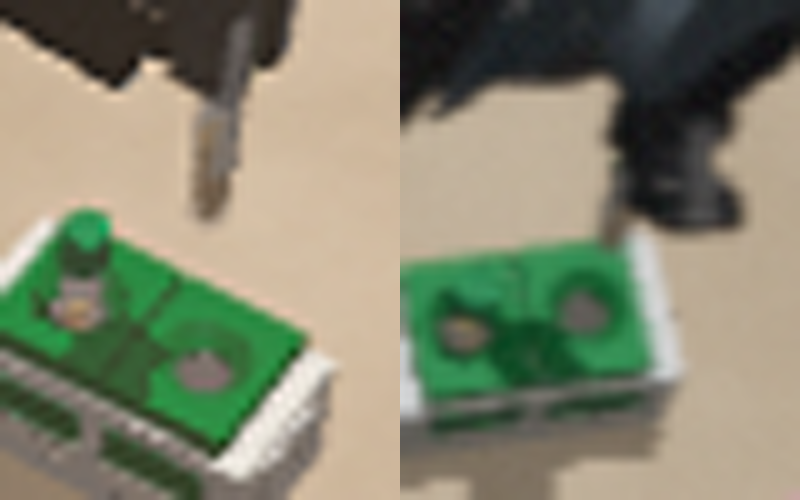

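The foot and the free green hole match their predictions in both views. I'll lower with the 5 mm x correction applied first.

Call:
drive_tool:
  motion:
    - [[10,4,1.5],[0,0,0],10]
    - [[25,4.6,1.8],[0,0,0],10]
    - [[42,4.6,1.8],[0,0,0],10]
    - [[58,4.6,1.8],[0,0,0],10]
    - [[74,4.6,1.8],[0,0,0],10]
    - [[90,4.6,1.8],[0,0,0],10]
    - [[100,4.6,1.8],[0,0,0],10]
    - [[101,4.6,1.8],[0,0,0],10]
    - [[101,4.6,1.8],[0,0,0],10]

```text
t: 22.55
eef_pos: [0.501, -0.3423, 0.0732]
eef_rot: [1.21, 1.21, -1.212]
ft_force: [-0.5, -0.6, 0.3]
width: 0.0132
```

```bash
python3 -c "
from look import *
look('pics/a24.png',(.5012,-.342,.069),(.5012,-.342,.05))"
```

```text
t 22.55 tcp [ 0.501  -0.3423  0.0732] w 0.0132 F [-0.5 -0.6  0.3] shift [ 4.2  0.2 -0.3] turn [-0.002 -0.     0.002] yaw -0.002 tilt 0.0023
cap,foot,well44: [[222.0, 192.0], [203.0, 347.0], [210.0, 271.0]]
cap,foot,well44: [[224.0, 221.0], [197.0, 300.0], [208.0, 262.0]]
```

View pics/a24.png

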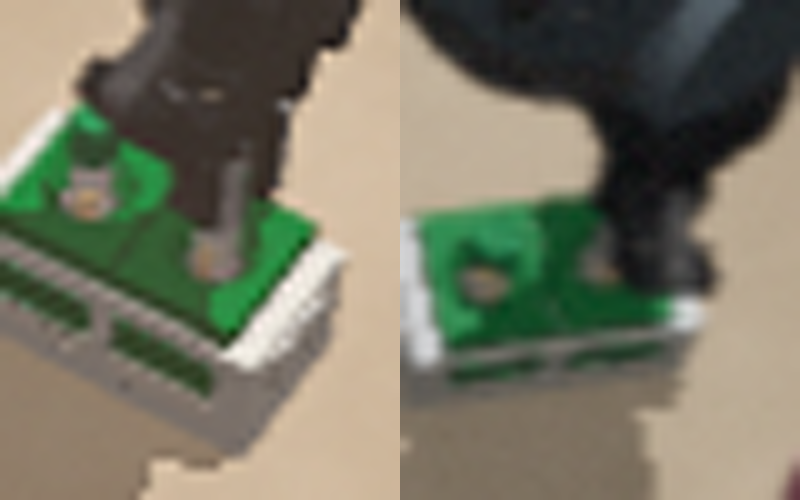

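The tube is in the well. I'll lower 5 mm more, release and rise.

Call:
drive_tool:
  motion:
    - [[3,0,0],[0,0,0],10]
    - [[4.5,0,0],[0,0,0],10]
    - [[4.5,0,0],[0,0,0],18]
    - [[4.5,0,0],[0,0,0],26]
    - [[4.5,0,0],[0,0,0],40]
    - [[-5,0,0],[0,0,0],40]
    - [[-35,0,0],[0,0,0],40]
    - [[-75,0,0],[0,0,0],40]
    - [[-107,0,0],[0,0,0],40]
    - [[-110,-30,0],[0,0,0],40]

```text
t: 23.65
eef_pos: [0.4766, -0.346, 0.19]
eef_rot: [1.205, 1.193, -1.207]
ft_force: [-0.7, -0.3, 0.1]
width: 0.0399
```

```bash
python3 -c "
from look import *
look('pics/a25.png',(.4469,-.1404,.13),(.5012,-.342,.05))"
```

```text
t 23.65 tcp [ 0.4766 -0.346   0.19  ] w 0.0399 F [-0.7 -0.3  0.1] shift [  57.3  -30.2 -206.3] turn [ 0.001  0.012 -0.01 ] yaw 0.001 tilt 0.0154
cap,foot,well44: [[203.0, 80.0], [185.0, 253.0], [230.0, 371.0]]
cap,foot,well44: [[251.0, 191.0], [220.0, 277.0], [178.0, 282.0]]
```

View pics/a25.png

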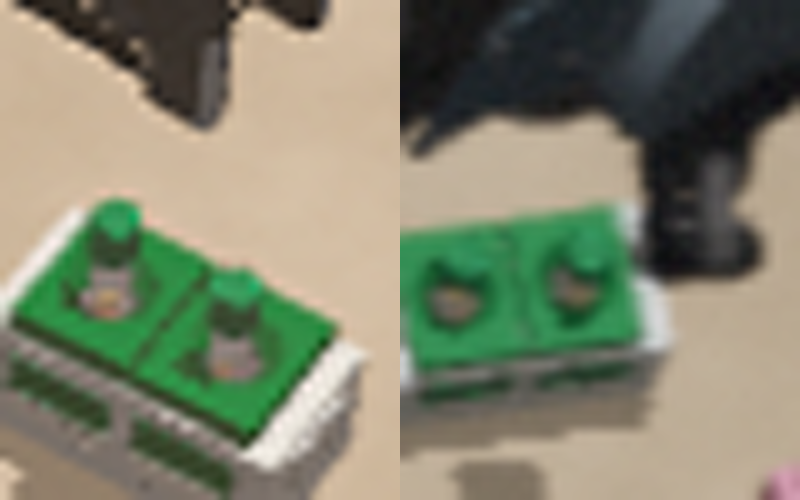

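Both green tubes stand in their wells (caps at (115,225) and (238,293)). The last one is the purple tube in the right rack.

Call:
drive_tool:
  motion:
    - [[0,-15,-30],[0,0,0],40]
    - [[0,-28,-75],[0,0.012,-0.01],40]
    - [[0,-30,-120],[0,0.012,-0.01],40]
    - [[10,-30,-160],[0,0.012,-0.01],40]
    - [[30,-30,-190],[0,0.012,-0.01],40]
    - [[50,-30,-203],[0,0.012,-0.01],40]
    - [[57,-30,-206.3],[0,0.012,-0.01],40]
    - [[57,-30,-206.3],[0,0.012,-0.01],40]
    - [[57,-30,-206.3],[0,0.012,-0.01],40]

```text
t: 24.65
eef_pos: [0.4411, -0.1372, 0.1294]
eef_rot: [1.214, 1.222, -1.215]
ft_force: [-0.2, 0.9, -0.2]
width: 0.0401
```

```bash
python3 -c "
from look import *
look('pics/a26.png',(.4469,-.1404,.067),(.4469,-.1404,.08))"
```

```text
t 24.65 tcp [ 0.4411 -0.1372  0.1294] w 0.0401 F [-0.2  0.9 -0.2] shift [62.3  6.4  3.7] turn [-0.003 -0.009  0.01 ] yaw -0.003 tilt 0.0134
cap,foot,well44: [[194.0, 154.0], [199.0, 317.0], [220.0, 360.0]]
cap,foot,well44: [[215.0, 213.0], [207.0, 292.0], [213.0, 299.0]]
```

View pics/a26.png

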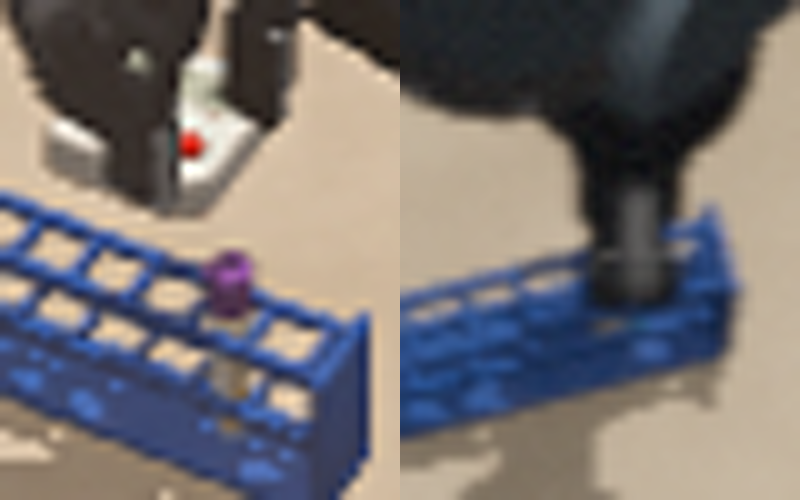

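The purple cap is at (230,285). I'll correct x by +6 mm and y by -4 mm while descending.

Call:
drive_tool:
  motion:
    - [[15,6,3.7],[0,-0.009,0.01],40]
    - [[40,6,3.7],[0,-0.009,0.01],40]
    - [[60,6,3.7],[0,-0.009,0.01],40]
    - [[61.5,6,3.7],[0,-0.009,0.01],40]
    - [[61.5,6,3.7],[0,-0.009,0.01],40]
    - [[61.5,6,3.7],[0,-0.009,0.01],40]

```text
t: 25.35
eef_pos: [0.4473, -0.1414, 0.069]
eef_rot: [1.213, 1.204, -1.211]
ft_force: [-0.5, 0.9, -0.5]
width: 0.0404
```

```bash
python3 -c "
from look import *
look('pics/a27.png',(.4469,-.1404,.067),(.4469,-.1404,.08))"
```

```text
t 25.35 tcp [ 0.4473 -0.1414  0.069 ] w 0.0404 F [-0.5  0.9 -0.5] shift [ 2.  -0.4 -1. ] turn [-0.005  0.001 -0.003] yaw -0.005 tilt 0.003
cap,foot,well44: [[212.0, 223.0], [215.0, 377.0], [210.0, 290.0]]
cap,foot,well44: [[208.0, 245.0], [201.0, 319.0], [203.0, 279.0]]
```

View pics/a27.png

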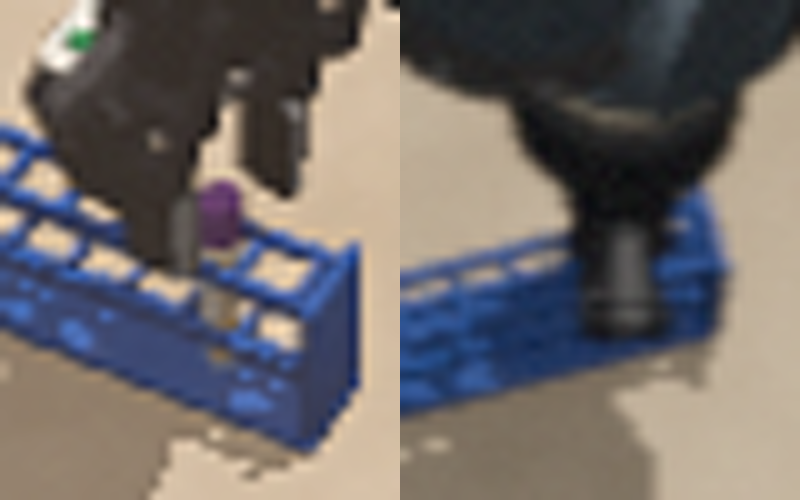

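The cap is between the fingers. I'll close and lift.

Call:
drive_tool:
  motion:
    - [[1.5,-0.4,-1],[0,0,0],25]
    - [[1.5,-0.4,-1],[0,0,0],18]
    - [[1.5,-0.4,-1],[0,0,0],10]
    - [[1.5,-0.4,-1],[0,0,0],10]
    - [[1.5,-0.4,-1],[0,0,0],10]
    - [[-10,-0.4,-1],[0,0,0],10]
    - [[-40,-0.4,-1],[0,0,0],10]
    - [[-75,-0.4,-1],[0,0,0],10]
    - [[-105,-0.4,-1],[0,0,0],10]
    - [[-110,-0.4,-1],[0,0,0],10]
  force: 50

```text
t: 26.45
eef_pos: [0.4482, -0.141, 0.1826]
eef_rot: [1.213, 1.197, -1.208]
ft_force: [0.5, -0.7, -0.7]
width: 0.0132
```

```bash
python3 -c "
from look import *
look('pics/a28.png',(.4515,.072,.18),(.4469,-.1404,.08))"
```

```text
t 26.45 tcp [ 0.4482 -0.141   0.1826] w 0.0132 F [ 0.5 -0.7 -0.7] shift [   1.5    2.5 -213. ] turn [-0.004  0.005 -0.009] yaw -0.004 tilt 0.0102
cap,foot,well44: [[201.0, 91.0], [205.0, 263.0], [210.0, 430.0]]
cap,foot,well44: [[219.0, 176.0], [210.0, 259.0], [203.0, 339.0]]
```

View pics/a28.png

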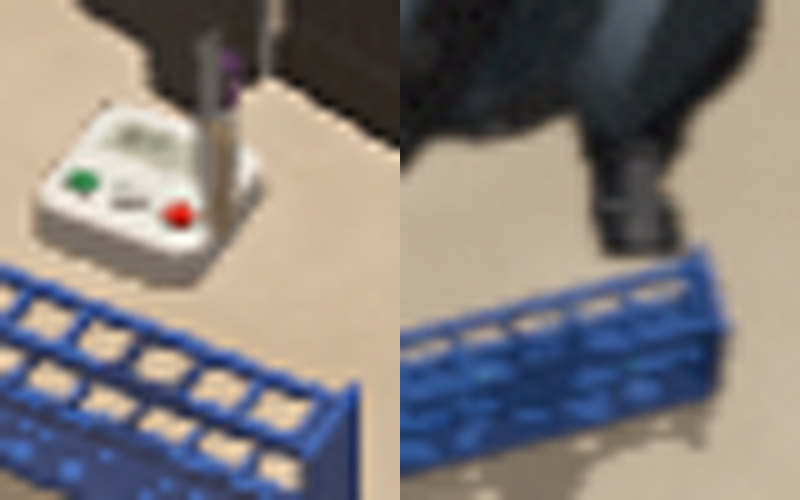

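The purple tube is held near vertical (foot about (222,240)). I'll carry it to the right purple well.

Call:
drive_tool:
  motion:
    - [[0,0,-15],[0,0,-0.009],10]
    - [[0,0,-50],[0,0,-0.009],10]
    - [[0,1,-90],[0,0,-0.009],10]
    - [[1,2,-130],[0,0,-0.009],10]
    - [[1,2.5,-168],[0,0,-0.009],10]
    - [[1,2.5,-198],[0,0,-0.009],10]
    - [[1,2.5,-211],[0,0,-0.009],10]
    - [[1,2.5,-213],[0,0,-0.009],10]
    - [[1,2.5,-213],[0,0,-0.009],10]
    - [[1,2.5,-213],[0,0,-0.009],10]

```text
t: 27.55
eef_pos: [0.4503, 0.0717, 0.1783]
eef_rot: [1.209, 1.208, -1.218]
ft_force: [-0.2, 0.4, -0.8]
width: 0.0128
```

```bash
python3 -c "
from look import *
look('pics/a29.png',(.4509,.072,.16),(.4509,.072,.05))"
```

```text
t 27.55 tcp [0.4503 0.0717 0.1783] w 0.0128 F [-0.2  0.4 -0.8] shift [18.3  0.7 -0.3] turn [-0.005  0.003  0.005] yaw -0.005 tilt 0.0056
cap,foot,well44: [[189.0, 62.0], [210.0, 232.0], [229.0, 392.0]]
cap,foot,well44: [[189.0, 160.0], [203.0, 242.0], [216.0, 320.0]]
```

View pics/a29.png

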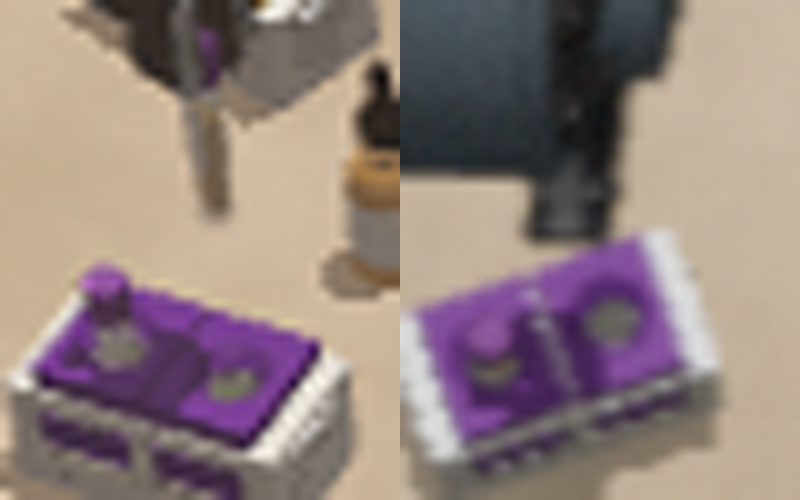

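The foot and the right purple hole offsets agree, (+6,-16) and (+6,-11). I'll lower it.

Call:
drive_tool:
  motion:
    - [[15,0.5,0],[0,0,0],10]
    - [[38,0.5,0],[0,0,0],10]
    - [[52,0.5,0],[0,0,0],10]
    - [[66,0.5,0],[0,0,0],10]
    - [[80,0.5,0],[0,0,0],10]
    - [[94,0.5,0],[0,0,0],10]
    - [[104,0.5,0],[0,0,0],10]
    - [[106,0.5,0],[0,0,0],10]
    - [[106,0.5,0],[0,0,0],10]

```text
t: 28.55
eef_pos: [0.4502, 0.071, 0.0723]
eef_rot: [1.21, 1.208, -1.219]
ft_force: [-0.5, 1.1, -0.3]
width: 0.0133
```

```bash
python3 -c "
from look import *
look('pics/a30.png',(.4509,.072,.069),(.4509,.072,.05))"
```

```text
t 28.55 tcp [0.4502 0.071  0.0723] w 0.0133 F [-0.5  1.1 -0.3] shift [ 3.3  0.7 -1. ] turn [-0.007  0.003  0.005] yaw -0.007 tilt 0.0059
cap,foot,well44: [[201.0, 188.0], [220.0, 341.0], [209.0, 262.0]]
cap,foot,well44: [[202.0, 223.0], [215.0, 297.0], [206.0, 260.0]]
```

View pics/a30.png

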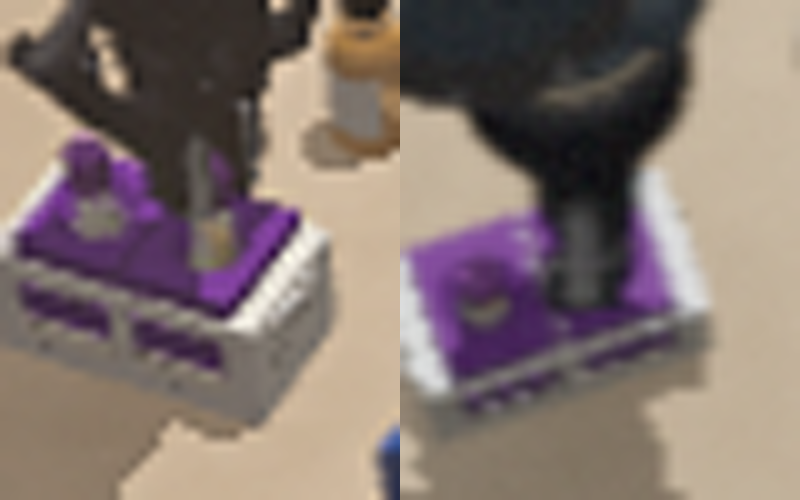

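It is in the well. I'll lower the last 4 mm, release and rise.

Call:
drive_tool:
  motion:
    - [[3,0,0],[0,0,0],10]
    - [[4,0,0],[0,0,0],10]
    - [[4,0,0],[0,0,0],18]
    - [[4,0,0],[0,0,0],26]
    - [[4,0,0],[0,0,0],40]
    - [[-5,0,0],[0,0,0],40]
    - [[-35,0,0],[0,0,0],40]
    - [[-75,0,0],[0,0,0],40]
    - [[-120,0,0],[0,0,0],40]
    - [[-150,0,0],[0,0,0],40]

```text
t: 29.65
eef_pos: [0.4518, 0.0716, 0.2262]
eef_rot: [1.211, 1.204, -1.215]
ft_force: [1.1, 0.2, 0.9]
width: 0.0399
```

Call:
drive_tool:
  motion:
    - [[-20,0,40],[0,0,0],40]
    - [[-30,0,85],[0,0,0],40]
    - [[-30,0,125],[0,0,0],40]
    - [[-30,0,140],[0,0,0],40]
    - [[-30,0,140],[0,0,0],40]
    - [[-30,0,140],[0,0,0],40]

```text
t: 30.25
eef_pos: [0.4505, -0.0679, 0.2569]
eef_rot: [1.212, 1.204, -1.216]
ft_force: [0.0, 0.9, 0.0]
width: 0.0398
```

```bash
python3 - <<'E'
from h import *
from plant import arm
go(arm,(.45,-.07,.25),0)
f=arm.grab_frame('scene'); g=arm.grab_frame('top')
cv2.imwrite('pics/s31.png',cv2.resize(f['image'][140:290,160:360],(800,600),interpolation=cv2.INTER_CUBIC))
cv2.imwrite('pics/t31.png',cv2.resize(g['image'][195:285,130:380],(800,288),interpolation=cv2.INTER_CUBIC))
E
```

```text
t 30.25 tcp [ 0.4505 -0.0679  0.2569] w 0.0398 F [0.  0.9 0. ] shift [ 6.9 -0.5  2.1] turn [-0.007  0.003  0.   ] yaw -0.007 tilt 0.0027
```

View pics/s31.png

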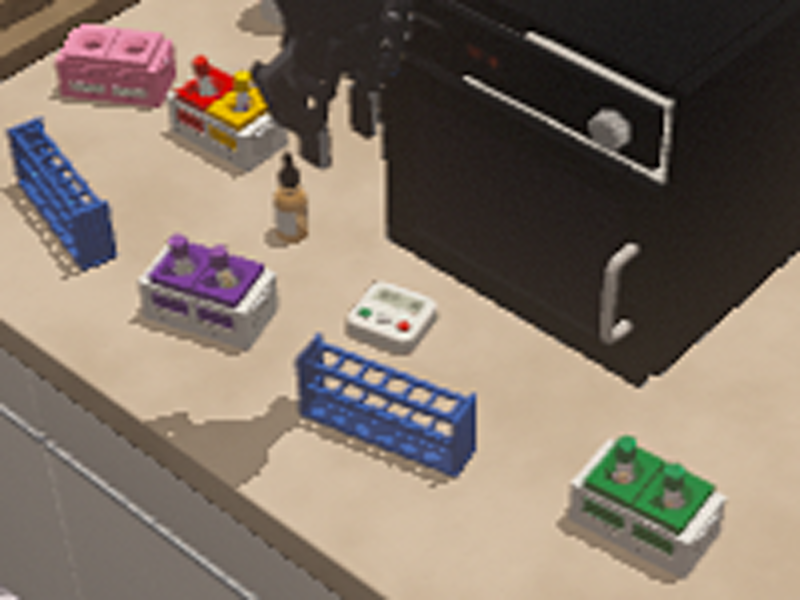

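View pics/t31.png

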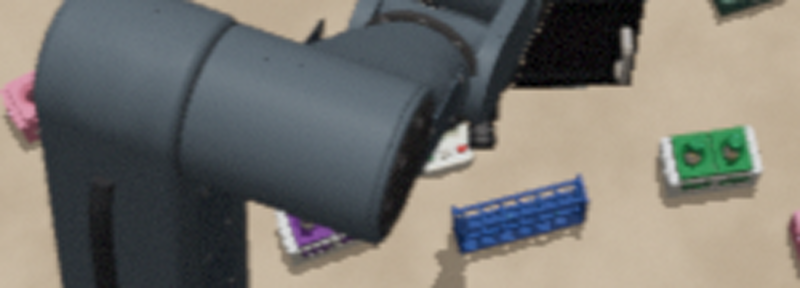

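All six caps stand in matching wells and the blue racks are empty. I'll check the red and left purple leans before handing in.

```bash
python3 - <<'E'
from h import *
from plant import arm
f=arm.grab_frame('scene')
ims=[]
for p in ((.6185,.254,.06),(.4445,.092,.06),(.499,-.321,.06)):
    o=(proj(f,p)-[20,22]).astype(int)
    ims.append(cv2.resize(f['image'][o[1]:o[1]+40,o[0]:o[0]+40],(266,266),interpolation=cv2.INTER_CUBIC))
cv2.imwrite('pics/fin.png',np.hstack(ims))
C=np.array([7,-9])/10  # observed systematic pixel offset
W={'red':(.6175,.275),'yel':(.6195,.233),'pL':(.438,.112),'pR':(.451,.072),'gF':(.4968,-.300),'gR':(.5012,-.342)}
i=0
for k,w in W.items():
    p=((.6185,.254,.06),(.4445,.092,.06),(.499,-.321,.06))[i//2]; o=(proj(f,p)-[20,22]).astype(int)
    print(k,'exp captop',((proj(f,(*w,.081))+C-o)*6.65+[266*(i//2),0]).round(),'exp cap bottom',((proj(f,(*w,.065))+C-o)*6.65+[266*(i//2),0]).round()); i+=1
E
```

```text
red exp captop [107. 100.] exp cap bottom [109. 124.]
yel exp captop [162. 129.] exp cap bottom [165. 152.]
pL exp captop [364. 100.] exp cap bottom [368. 125.]
pR exp captop [440. 123.] exp cap bottom [443. 147.]
gF exp captop [635.  93.] exp cap bottom [633. 117.]
gR exp captop [719. 135.] exp cap bottom [716. 159.]
```

View pics/fin.png

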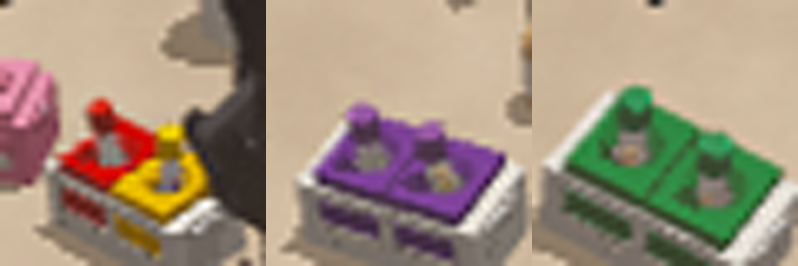

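```bash
python3 -c "
from plant import arm
print(arm.get_obs()['t']); arm.close_job()"
```

```text
30.4
the job is handed in; nothing more can be done
```

All five tubes are filed in wells of their cap's colour: red and yellow in the serum rack, both purples in the purple rack, and green in the free green well. I handed the job in at 30.4 s of the 109 s allowed. The green tube that was already filed was not touched, and the gripper finished open and clear of everything.

**Last checks:** The final scene picture shows all six caps in their wells and both blue racks empty. Cap tops sit within about 1 to 2 px (roughly 3 to 7 mm) of where upright tubes on the well floor should appear. I estimate the red tube's lean at about 0.06 rad, against the 0.2 rad limit. I saw no wrist force above about 1.5 N, and no contact with the incubator.

**Disagreements and gaps:**
- **Camera agreement:** The two views differed by 2 to 6 mm at the rack tops. I used the mean and checked each tube's foot against its well before lowering.
- **First purple tube:** It hung about 7° off vertical in the grip. I tilted the tool to correct this before inserting it.
- **Gripper width:** It read 13 to 14 mm on the 16 mm caps, and I did not find out why.
- **Final top view:** The arm hid the serum rack and most of the purple rack, so those wells were checked at the end only in the scene view.

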